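Gauge a copper cap on the leaning depth pin and sort it

ROBOT

A 6-joint arm with a two-finger parallel gripper is mounted at the origin on the work surface. World frame = base frame: x ahead of the robot, y to its left, z up, the work surface at z = 0. Lengths are in mm, angles in rad, forces in N, time in s.
With the tool pointing down it reaches from about 250 to 725 mm from the base axis. Payload 9.7 kg.
Tool frame: the origin (TCP) lies between the finger pads; the fingertips stand 17 mm ahead of it and the grasp point (between the pads) lies 2 mm behind it; z points along the fingers, y is the direction in which the jaws open and shut (so a half turn about z gives the same grasp; the last joint's range is limited). The gripper opens to 85 mm and grips with 20 to 120 N. Pads are 22 mm wide; open, the fingers measure 114 mm over their backs; the gripper's body (76 mm by 85 mm) begins 54 mm behind the grasp point. The pads swing forward as they close: fully open they stand 13 mm farther back than shut.
Start: joints at [1.122, 0.087, 0.176, 1.66, 0, 1.571], TCP at [238.633, 495.531, 212.384] pointing down, gripper open.
Joint ranges: [-3.13, 3.13], [-0.85, 1.81], [-1.15, 1.24], [-2.2, 2.28], [-1.44, 1.52], [-3.14, 3.14]. Speed limits (rad/s): [2.22, 2.22, 2.57, 3.14, 3.14, 3.14].

INTERFACE

Orientations are given as a unit quaternion [w, x, y, z].
In Python, from cell import * gives the robot as it stands.
- The arm moves only by the tool arm_command, never from a script. Its argument "plan" is one flat list of numbers, 4 for each row, row after row: the shift along the tool's x, y, z in cm, then the turn about the tool's z in rad. A call has exactly 5 rows; each row shifts and turns the pose as measured when the row begins, along the tool's axes as they then stand; what a row does not reach is not made up. A row lasts 1/8 s, in which the tool goes at most 62.5 mm and 10.7 degrees, less where a joint would pass 70% of its speed; a pose out of reach is approached as far as the arm can. A call with a gripper value outside its range is refused whole. "jaw" is the opening, from -1 (shut) to 1 (fully open), set as the call begins (left out, the last holds). The fingers move at their own pace and stop on an object; "grip_force" is the grip in N (left out, the last holds). Time passes only in rows, so rows that do not move let the fingers close, or fill a call up. It gives the time, the measured TCP pose, the force and the opening at its end, in the units of the state.
- sense(): the state, without advancing time (a new reading comes with each control period).
- get_image(name): name is "scene" or "top" or "wrist"; returns a dict with "image" (420x560x3 uint8, red, green, blue), "z_map" (420x560 float32, mm along the optical axis (not along the pixel's ray), 0 where there is no reading), "mtx" (3x3 intrinsics, pixels), "k1" (the pictures are not rectified: a ray, as slopes to the right and down, at radius r is drawn at 1 + k1 r^2 times it, then the intrinsics apply), "world_from_camera" (4x4, takes a point from camera to world coordinates). Camera axes: x right, y up, looking along -z (the intrinsics and any distortion apply to the point x, -y, -z); pixel columns grow to the right and rows downward; lengths in mm; the calibration is good to about 2 mm. A picture is of the moment at which its call begins.
- close_job(): hands the job in, once; it reports no verdict.
The state is a dict: "clock": time; "joints": joint angles; "dq": joint speeds; "effort": joint torques, N m; "position": TCP position; "eef_rot": TCP orientation; "ft_force": force on the tool from outside, world axes, zero at the start; "moment": the same for the moment, N m; "width": finger opening in mm.
Only numpy, scipy, OpenCV 4.12 (cv2) and the standard library are available. Lean on these libraries where they do the work, as an engineer would, in place of code of your own. Each camera call takes 0.05 s, during which the arm holds its last target.

TASK

Take the copper cap from the round white pad, slide it onto the leaning gauge pin and press it down as far as it will go: a good cap goes fully home and takes the red ring down with it, a short-bored one stops on the pin's brass nose before it reaches the ring. Then lift it off and stand it upright, without dropping it, on the floor of the green tray if it went home or of the red tray if it did not. Never push the gauge with the gripper itself, and leave the loose things around where they are.

Things in the scene. Friction and masses are not known exactly. Their poses are not given: they have to be found in the camera images.
- cap_a: One of two new caps that look alike, one on the white pad (to be tested), one on the blue pad (left alone); which is which varies. A copper cap, 56 mm tall: a plain round body 34 mm in diameter standing on a foot flange 46 mm in diameter and 6 mm thick; closed top, 0.3 kg, standing bore down. The bore, 22 mm wide, opens in the underside; its unseen end lies 42 mm deep in a good cap, 29 mm in a short one. Origin: centre of the underside; z up along its axis.
- cap_b: The other new cap, same look and frame as cap_a. Either of the two may be the one on the white pad, and that one may be good or short.
- wait: Square blue pad, fixed, 70 mm wide, 12 mm high, beyond the gauge, with the cap that waits its turn. Origin: centre of its underside.
- pad: Round white pad, fixed, 72 mm in diameter, 12 mm high, with the cap to be tested. Origin: centre of its underside.
- gauge: The fixed gauge: dark plate 130 x 90 x 12 mm with a grey block 50 x 50 mm, 55 mm high, that carries the leaning pin. Origin: centre of the plate's underside. The pin leans 30 degrees from vertical towards the gauge's -x (the robot, give or take 0.5 rad).
- pin: Steel gauge pin. Origin: on its axis, where a home cap's underside lies, 72 mm above the table; z along the pin, outward. 19 mm in diameter up to 26 mm from the origin, then a cone to 10 mm at 33 mm, then the brass nose up to 39 mm. Its aluminium foot, 42 mm wide, ends 6 mm below the origin. A home cap's underside is at z = 0, a short cap's at z = 10 mm, 4 mm clear of the ring.
- pin_nose: The brass nose, 10 mm in diameter and 6 mm long, at the end of the pin. Origin: centre of its underside, 33 mm from the pin's origin; z along the pin.
- ring (a joint): Red telltale ring, 40 mm in diameter, 6 mm thick, round the foot of the pin. 0 = up (its top 6 mm above the pin's origin), 0.006 m = pushed down (top level with the origin). Only a good cap's flange gets it down; that takes about 5 N along the pin, of which the cap's weight gives 2.6 N, and it stays where it is left.
- tray_ok: Green tray for caps that went home: 160 (x) x 200 (y) mm outside, walls 18 mm high and 5 mm thick, white floor 5 mm above its underside. Origin: centre of its underside. It may stand on either side of the robot.
- tray_no: Red tray for caps that stopped short; same form as the green one.
- tray_ok_spot (a point): Middle of the free part of the green tray's floor.
- tray_no_spot (a point): Middle of the free part of the red tray's floor.
- cap_ok_old: A cap sorted earlier, of the same form as the tested one, standing in the green tray about 100 mm to the +y side of the free spot. Leave it where it stands.
- cap_no_old: A cap sorted earlier, standing likewise in the red tray. Leave it where it stands.
- bottle: White bottle, 52 mm in diameter, 150 mm tall, left far corner. Origin: centre of its underside.
- ceramic: White ceramic tube, 44 mm in diameter, 70 mm tall, right far part. Origin: centre of its underside.
- dish: Glass dish, 90 mm in diameter, 30 mm tall, right far corner. Origin: centre of its underside.
- driver: Red-handled screwdriver lying on the right, near the robot. Leave it.
Not all that is in view belongs to the job. Leave any turquoise look-alike of the cap_b alone. What is shaped like the gauge but turquoise is not meant.

How it is judged:
By the outcome, as a careful person would: the job done as asked, in the order asked, and still so for the second after the job is handed in, with the robot touching nothing.
It also fails if it takes over 46 s, if anything falls off the work surface, if the arm or the gripper's body presses on something with over 40 N, if the wrist force passes 120 N, or if a joint passes its speed limit or range.

## Working session

There is one attempt and no reset: what is moved stays moved. The work goes in short steps, Python scripts to look and compute and a tool call to move; the robot and the scene stay as the last step left them, time stands still between calls to the robot, and variables do not carry over. Pictures are saved under pics/ and viewed, and the job is handed in when it is done.

Besides the shell and the picture viewer there is one more tool, called after ">>>" as name(argument=value, ...) on one line, values as JSON. arm_command: Moves the arm, as the interface text tells. Its arguments: {"type":"object","properties":{"plan":{"type":"array"},"jaw":{"type":"number"},"grip_force":{"type":"number"}},"required":["plan"]}

```bash
mkdir -p pics; cat > h.py <<'E'
from cell import *
import numpy as np, cv2
from scipy.spatial.transform import Rotation as R
def pts(d):
    # world point per pixel
    h,w=d["z_map"].shape; m=np.array(d["mtx"],float); k=float(d["k1"])
    u,v=np.meshgrid(np.arange(w),np.arange(h))
    p=np.stack([u,v],-1).reshape(-1,1,2).astype(np.float64)
    s=cv2.undistortPoints(p,m,np.array([k,0,0,0,0.])).reshape(h,w,2)
    z=d["z_map"].astype(float)
    c=np.stack([s[...,0]*z,-s[...,1]*z,-z,np.ones_like(z)],-1)
    W=c@np.array(d["world_from_camera"]).T
    W[z<=0]=np.nan
    return W[...,:3]
def save(d,n,sc=1.4):
    cv2.imwrite("pics/"+n+".png",cv2.resize(d["image"][...,::-1],None,fx=sc,fy=sc))
def tool():
    s=sense(); q=s["eef_rot"]; return np.array(s["position"]),R.from_quat([q[1],q[2],q[3],q[0]])
E
python3 - <<'E'
from h import *
s=sense();print(s)
for n in("scene","top"):
    d=get_image(n);save(d,n+"0");np.savez(n+"0.npz",**d);print(np.round(d["world_from_camera"],2).tolist(),d["k1"])
E
```

```text
{'clock': 0.0, 'joints': array([1.12202938e+00, 8.74650909e-02, 1.75134168e-01, 1.65980822e+00,
       1.09721369e-05, 1.57075265e+00]), 'dq': array([ 9.09553446e-05,  8.44935020e-04, -2.46641326e-04,  2.17011010e-04,
        1.44569660e-03, -1.15457198e-03]), 'effort': array([ 6.71462954e-05, -5.20375943e+01,  4.64816666e+01,  1.59639685e-02,
        1.21993157e-04, -1.16045865e-05]), 'position': array([238.50532854, 495.309657  , 211.68035198]), 'eef_rot': array([-1.54754559e-04,  2.22483996e-01,  9.74936111e-01, -6.53352264e-04]), 'ft_force': array([0.12188819, 0.47186967, 0.67310952]), 'moment': array([ 0.06503261,  0.02845798, -0.02705838]), 'width': 85.28753575076279}
[[-0.74, -0.52, 0.43, 978.22], [0.67, -0.58, 0.47, 525.54], [0.01, 0.63, 0.77, 889.51], [0.0, 0.0, 0.0, 1.0]] -0.04676553557392481
[[-0.02, 0.98, -0.21, 314.83], [-1.0, -0.02, 0.0, 31.0], [-0.0, 0.21, 0.98, 1259.81], [0.0, 0.0, 0.0, 1.0]] 0.009809015735690712
```

View pics/scene0.png

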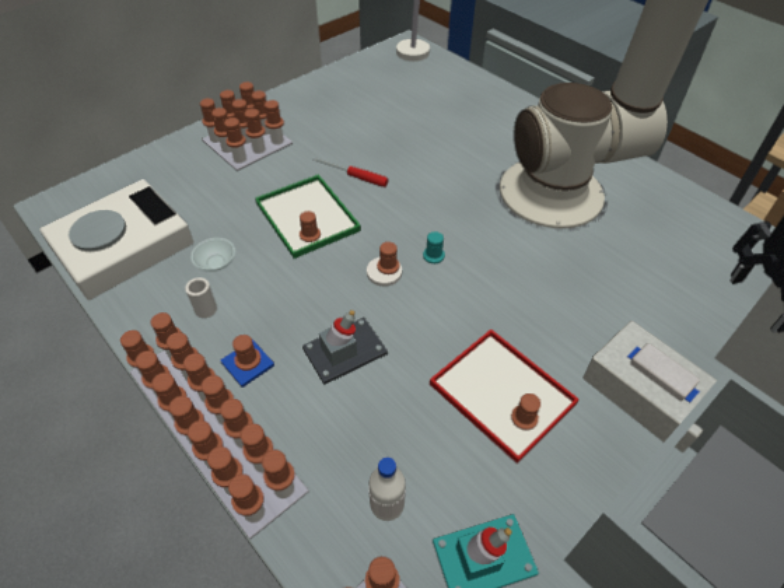

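View pics/top0.png

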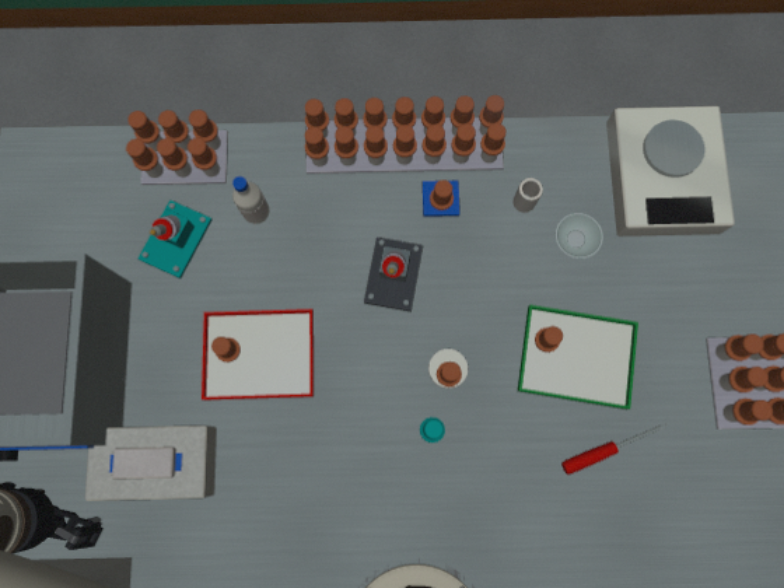

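The top view (display pixels) shows the white pad with its cap at (448,369), the dark gauge at (393,272), the red tray at (258,354) and the green tray at (578,356). A turquoise decoy sits at (432,430).

```bash
cat > m.py <<'E'
from h import *
for n in("scene","top"):
    d=dict(np.load(n+"0.npz")); W=pts(d); im=d["image"].astype(int); hsv=cv2.cvtColor(d["image"],cv2.COLOR_RGB2HSV)
    r,g,b=im[...,0],im[...,1],im[...,2]
    cop=(hsv[...,0]<14)&(hsv[...,1]>100)
    z=W[...,2]
    print(n)
    k,lab,st,ce=cv2.connectedComponentsWithStats((cop).astype(np.uint8))
    for i in range(1,k):
        if st[i,4]<60: continue
        M=lab==i; 
        if np.isfinite(z[M]).sum()<30: continue
        p=W[M]; t=p[p[:,2]>np.nanpercentile(p[:,2],97)-4]
        c,rad=cv2.minEnclosingCircle(t[:,:2].astype(np.float32))
        if 150<c[0]<700: print("copper",np.round(ce[i]*1.4),"top c",np.round(c),round(rad,1),"med",np.round(np.nanmedian(t,0),1),len(t))
    for nm,M in(("red",(hsv[...,0]<4)|(hsv[...,0]>174)),("green",(hsv[...,0]>50)&(hsv[...,0]<78))):
        M=(M&(hsv[...,1]>140)&(hsv[...,2]>50)).astype(np.uint8)
        k,lab,st,ce=cv2.connectedComponentsWithStats(M)
        for i in range(1,k):
            if st[i,4]<60: continue
            p=W[lab==i]; p=p[np.isfinite(p[:,0])]
            if len(p)<30: continue
            q=p[p[:,2]>8]
            if len(q)>20:
                print(nm,np.round(ce[i]*1.4),"med",np.round(np.median(p,0)),"min",np.round(p.min(0)),"max",np.round(p.max(0)),"rect z>8",[np.round(x,2) for x in cv2.minAreaRect(q[:,:2].astype(np.float32))])
E
python3 m.py
```

```text
scene
copper [241. 114.] top c [ 422. -626.] 92.4 med [ 424.9 -622.9  113.5] 346
copper [367. 176.] top c [ 289. -312.] 47.4 med [ 293.  -308.6   24.6] 75
copper [309. 227.] top c [ 505. -251.] 15.6 med [ 504.7 -249.9   60.9] 51
copper [388. 258.] top c [445. -68.] 15.4 med [447.  -68.3  67.6] 65
copper [343. 327.] top c [643.  25.] 12.1 med [645.4  26.5  84.5] 27
copper [501. 394.] top c [491. 277.] 126.1 med [497.8 288.2  17. ] 499
copper [526. 412.] top c [501. 333.] 15.8 med [499.7 333.   59.9] 123
red [367. 176.] med [ 296. -306.   20.] min [ 271. -356.    8.] max [ 321. -264.   29.] rect z>8 [array([ 296.81, -310.39]), array([19.13, 98.16]), np.float64(21.55)]
red [344. 327.] med [638.  35.  80.] min [617.   9.  69.] max [649.  47.  87.] rect z>8 [array([634.98,  29.4 ]), array([28.29, 36.61]), np.float64(27.19)]
red [501. 394.] med [508. 279.  15.] min [407. 176.  -1.] max [571. 377.  23.] rect z>8 [array([489.31, 276.75]), array([163.22, 199.85]), np.float64(0.52)]
red [491. 543.] med [717. 441.  80.] min [697. 423.  68.] max [728. 460.  88.] rect z>8 [array([713.18, 441.45])
[... 977 characters left out ...]
9.77]), array([35.53, 31.57]), np.float64(17.33)]
red [393. 266.] med [632.  24.  79.] min [614.   7.  29.] max [647.  45.  90.] rect z>8 [array([630.79,  26.09]), array([36.18, 30.85]), np.float64(56.88)]
red [254. 351.] med [498. 288.  17.] min [408. 174.  -2.] max [568. 376.  25.] rect z>8 [array([488.21, 275.  ]), array([159.42, 200.28]), np.float64(0.53)]
red [589. 457.] med [ 291. -311.   24.] min [ 266. -367.   -3.] max [ 317. -266.   34.] rect z>8 [array([ 292.28, -313.7 ]), array([22.47, 99.68]), np.float64(21.57)]
green [582. 356.] med [ 473. -322.   17.] min [ 377. -421.    1.] max [ 567. -196.   27.] rect z>8 [array([ 472.  , -308.51]), array([201.41, 158.35]), np.float64(79.43)]
```

```bash
python3 - <<'E'
from h import *
d=dict(np.load("scene0.npz"));im=d["image"][...,::-1]
a=cv2.resize(im[170:290,205:310],None,fx=5,fy=5,interpolation=cv2.INTER_CUBIC);cv2.imwrite("pics/c1.png",a)
d=dict(np.load("top0.npz"));im=d["image"][...,::-1]
a=cv2.resize(im[165:285,255:345],None,fx=5,fy=5,interpolation=cv2.INTER_CUBIC);cv2.imwrite("pics/c2.png",a)
E
```

```text
(no output)
```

View pics/c1.png

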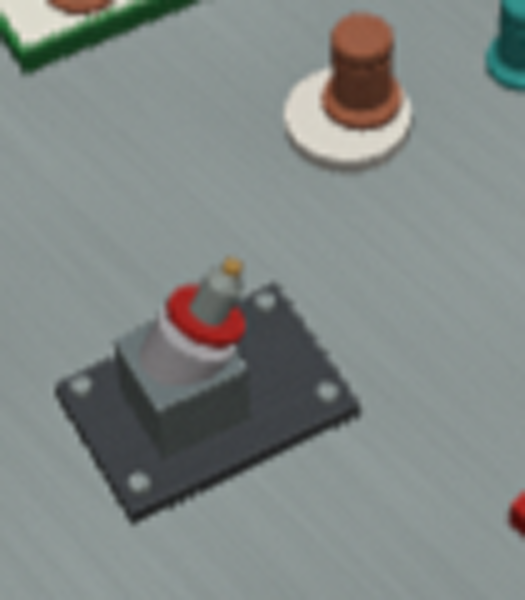

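View pics/c2.png

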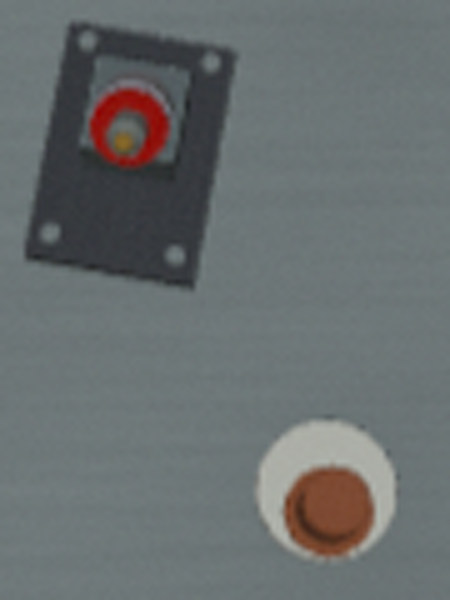

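The gauge pin leans toward the robot, and the cap stands on the rear of the white pad with its top centre near (444,-70). Next I'll measure the plate yaw, pad and pin axis.

```bash
cat > g.py <<'E'
from h import *
from scipy.optimize import least_squares
def fit(d,show=True):
    W=pts(d); im=d["image"]; hsv=cv2.cvtColor(im,cv2.COLOR_RGB2HSV)
    near=(W[...,0]>520)&(W[...,0]<760)&(W[...,1]>-70)&(W[...,1]<140)
    pl=near&(W[...,2]>5)&(W[...,2]<17)&(hsv[...,2]<95)
    pl=cv2.morphologyEx(pl.astype(np.uint8),cv2.MORPH_OPEN,np.ones((3,3)))>0
    c,sz,a=cv2.minAreaRect(W[pl][:,:2].astype(np.float32)); 
    if show: print("plate",np.round(c,1),np.round(sz,1),a,pl.sum(),"z",np.median(W[pl][:,2]))
    blk=near&(W[...,2]>48)&(W[...,2]<200)
    P=W[blk]; H=hsv[blk]
    red=((H[:,0]<5)|(H[:,0]>172))&(H[:,1]>150)
    br=(H[:,0]>11)&(H[:,0]<28)&(H[:,1]>90)&(P[:,2]>90)
    if show: print("red",red.sum(),np.round(P[red].mean(0),1),"brass",br.sum(),np.round(np.median(P[br],0),1) if br.any() else 0)
    up=P[P[:,2]>77]; 
    # sdf fit: union of ring (r20, z0..6), pin (9.5 to 26), cone, nose
    def sd(q,x0,y0,az,dz):
        lean=np.array([np.sin(.5236)*np.cos(az),np.sin(.5236)*np.sin(az),np.cos(.5236)])
        v=q-[x0,y0,72+dz]; t=v@lean; r=np.linalg.norm(v-t[:,None]*lean,axis=1)
        def box(r,t,R,a,b):
            dr=r-R; dt=np.maximum(a-t,t-b); return np.where((dr>0)&(dt>0),np.hypot(dr,dt),np.maximum(dr,dt))
        D=[box(r,t,20,0,6),box(r,t,9.5,0,26),box(r,t,5,26,39),box(r,t,21,-30,-6)]
        rc=9.5-(t-26)*4.5/7; D.append(np.maximum((r-rc)*.84,np.maximum(26-t,t-33)))
        return np.min(D,0)
    from math import pi
    best=None
    for az in np.arange(pi-.9,pi+.9,.3):
        s=least_squares(lambda p:sd(up,*p),[P[red][:,0].mean(),P[red][:,1].mean(),az,0],loss="soft_l1",f_scale=1.5)
        if best is None or s.cost<best.cost: best=s
    if show: print("pin x,y,az,dz",np.round(best.x,3),"az-pi",best.x[2]-pi,"cost",best.cost/len(up),len(up))
    return best.x
if __name__=="__main__":
    for n in("scene","top"):
        d=dict(np.load(n+"0.npz"));print(n);fit(d)
        W=pts(d);h=cv2.cvtColor(d["image"],cv2.COLOR_RGB2HSV)
        m=(W[...,0]>380)&(W[...,0]<520)&(W[...,1]>-130)&(W[...,1]<-10)&(h[...,1]<60)&(h[...,2]>150)&(W[...,2]>6)
        c,r=cv2.minEnclosingCircle(W[m][:,:2].astype(np.float32));print("pad",c,r)
        m=(W[...,0]>340)&(W[...,0]<480)&(W[...,1]>-130)&(W[...,1]<0)&(h[...,0]>80)&(h[...,0]<100)&(W[...,2]>30)&(h[...,1]>150);print("turq",np.median(W[m],0))
E
python3 g.py
```

```text
scene
plate [636.9  28.2] [ 87.8 128.8] 78.2278823852539 929 z 11.210071295485022
red 80 [636.6  31.3  79. ] brass 9 [617.1  31.3 104.2]
pin x,y,az,dz [633.681  25.897   2.944  -0.644] az-pi -0.19739465991976646 cost 0.4849059207521377 167
pad (455.494873046875, -69.58297729492188) 36.332462310791016
turq [354.62785039 -30.27090719  51.91373367]
top
plate [635.2  25.1] [ 89.9 130.1] 78.4881591796875 1049 z 12.25727240021638
red 116 [632.4  25.7  78.2] brass 13 [615.1  29.5 105.9]
pin x,y,az,dz [633.027  25.172   2.91    1.841] az-pi -0.23134834638691792 cost 0.6469665901248975 158
pad (455.356201171875, -71.00164794921875) 35.37957763671875
turq [350.47072833 -38.23304837  56.53447315]
```

>>> arm_command(plan=[-5.2,-3,-0.5,-0.12,-5.2,-3,-0.5,-0.12,-5.2,-3,-0.5,0,-5.2,-3,-0.5,0,-5.2,-3,-0.5,0], jaw=0.3)

```text
clock: 0.72
position: [449.6, 277.7, 234.9]
eef_rot: [-0.001, 0.096, 0.995, -0.002]
ft_force: [1.2, 1.5, -0.2]
width: 55.4
```

```bash
cat >> h.py <<'E'
def to(p,verbose=True):
    x,r=tool(); d=r.inv().apply(np.array(p)-x)/10
    M=r.as_matrix(); print("clk %.2f"%sense()["clock"],"pos",np.round(x,1),"delta cm",np.round(d,2),"z",np.round(M[:,2],3),"y",np.round(M[:,1],3),"tilt",round(np.degrees(np.arccos(-M[2,2])),1)); print("q",np.round(sense()["joints"],3),"F",np.round(sense()["ft_force"],1),"w",round(sense()["width"],1))
E
python3 -c "
from h import *
to([676,-140,250]);d=get_image('wrist');save(d,'w1');np.savez('w1.npz',**d);print(d['world_from_camera'])"
```

```text
clk 0.72 pos [449.6 277.7 234.9] delta cm [-30.22 -36.67  -1.42] z [-0.003 -0.004 -1.   ] y [ 0.192  0.981 -0.004] tilt 0.3
q [ 0.554  0.049  0.18   1.706 -0.002  0.747] F [ 1.2  1.5 -0.2] w 55.4
[[ 1.92156725e-01 -9.31695612e-01 -3.08251648e-01  3.70368245e+02]
 [ 9.81356863e-01  1.81211119e-01  6.40409087e-02  2.93382320e+02]
 [-3.80800740e-03 -3.14810762e-01  9.49146819e-01  3.95437841e+02]
 [ 0.00000000e+00  0.00000000e+00  0.00000000e+00  1.00000000e+00]]
```

View pics/w1.png

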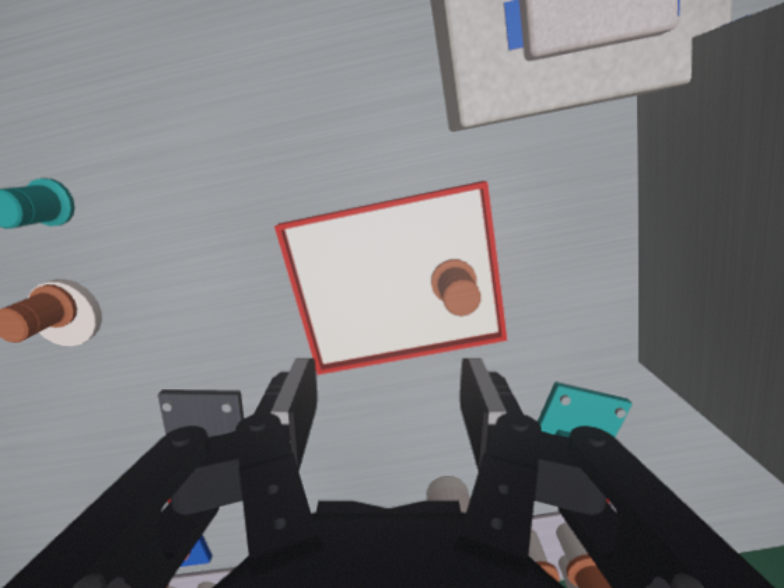

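The wrist view shows the red tray in the centre, the tested cap on the white pad at left (45,310), and the fingers at the bottom. I'll go on to the reach limit at azimuth -0.2 to see how the arm behaves there.

>>> arm_command(plan=[-3.8,-4.6,-0.2,0,-3.8,-4.6,-0.2,0,-3.8,-4.6,-0.2,0,-3.8,-4.6,-0.2,0,-3.8,-4.6,-0.2,0])

```text
clock: 1.4
position: [596.1, 8.3, 244.0]
eef_rot: [-0.002, 0.097, 0.995, -0.003]
ft_force: [0.1, 1.0, 0.8]
width: 55.6
```

>>> arm_command(plan=[-3.8,-4.6,-0.2,0,-3.8,-4.6,-0.2,0,-3.8,-4.6,-0.2,0,-6,0,0,0,-6,0,0,0])

```text
clock: 2.02
position: [757.9, -173.5, 239.1]
eef_rot: [0.01, 0.1, 0.995, -0.005]
ft_force: [78.3, -16.4, 99.5]
width: 55.4
```

```bash
python3 -c "
from h import *
to([676,-140,250])"
```

```text
clk 2.02 pos [ 757.9 -173.5  239.1] delta cm [ 8.67  1.64 -1.27] z [ 0.018 -0.011 -1.   ] y [ 0.199  0.98  -0.007] tilt 1.2
q [-0.222  0.822  1.236  1.964 -0.007 -0.022] F [ 78.3 -16.4  99.5] w 55.4
```

>>> arm_command(plan=[-1,0,0,0,-1,0,0,0,-1,0,0,0,-1,0,0,0,-1,0,0,0])

```text
clock: 2.65
position: [783.1, -177.9, 216.6]
eef_rot: [0.021, 0.1, 0.995, -0.006]
ft_force: [0.8, -0.8, -0.3]
width: 55.7
```

```bash
python3 -c "
from h import *
to([676,-140,250])"
```

```text
clk 2.65 pos [ 783.1 -177.9  216.6] delta cm [11.09  1.55 -3.83] z [ 0.041 -0.016 -0.999] y [ 0.199  0.98  -0.008] tilt 2.5
q [-0.221  0.852  1.235  1.911 -0.007 -0.021] F [ 0.8 -0.8 -0.3] w 55.7
```

>>> arm_command(plan=[-2,0,-2.2,0,-2,0,-2.2,0,-2,0,-2.2,0,-2,0,-2.2,0,-2,0,-2.2,0])

```text
clock: 3.28
position: [792.8, -177.1, 282.9]
eef_rot: [0.079, 0.099, 0.992, -0.013]
ft_force: [0.1, 0.1, -0.8]
width: 55.6
```

```bash
python3 -c "
from h import *
to([676,-140,250])"
```

```text
clk 3.27 pos [ 792.8 -177.1  282.9] delta cm [12.55  1.34  1.29] z [ 0.154 -0.041 -0.987] y [ 0.199  0.98  -0.01 ] tilt 9.2
q [-0.217  0.771  1.234  1.874 -0.007 -0.018] F [ 0.1  0.1 -0.8] w 55.6
```

```bash
cat > kin.py <<'E'
import numpy as np
S=[((238.505,495.310,211.68),(.08747,.17513,1.65981)),((449.6,277.7,234.9),(.049,.180,1.706)),((757.9,-173.5,239.1),(.822,1.236,1.964)),((783.1,-177.9,216.6),(.852,1.235,1.911)),((792.8,-177.1,282.9),(.771,1.234,1.874))]
rows=[];b=[]
def cols(q):
    a,c,p=q[0],q[0]-q[1],q[0]-q[1]+q[2]
    # vectors: link k rotated by angle t: (sin t, cos t)
    return [[np.sin(a),np.cos(a),np.sin(c),np.cos(c),np.cos(p),0],[np.cos(a),-np.sin(a),np.cos(c),-np.sin(c),-np.sin(p),1]]
for P,q in S:
    rows+=cols(q); b+=[np.hypot(P[0],P[1]),P[2]]
X,res,rk,sv=np.linalg.lstsq(np.array(rows),np.array(b),rcond=None)
print(X,rk,sv,np.array(rows)@X-b)
E
python3 kin.py
```

```text
[4.19556738e+02 2.63361672e-01 3.49321910e+01 5.18506506e+02
 4.49233216e+02 1.62758290e+02] 6 [4.38827931 3.05801513 0.85501679 0.80830919 0.07454164 0.03967659] [ 0.02112961 -0.03262078 -0.02269676  0.03243212 -0.00513761  0.50880774
 -0.0167414  -0.42275227  0.01336783 -0.08586681]
```

```bash
cat > k2.py <<'E'
import numpy as np
X=np.array([419.557,.263,34.93,518.5,449.23,162.76])
lo=np.array([-.85,-1.15,-2.2]);hi=np.array([1.81,1.24,2.28])
def fk(q):
    a,c,p=q[0],q[0]-q[1],q[0]-q[1]+q[2]
    return np.array([X[0]*np.sin(a)+X[1]*np.cos(a)+X[2]*np.sin(c)+X[3]*np.cos(c)+X[4]*np.cos(p), X[0]*np.cos(a)-X[1]*np.sin(a)+X[2]*np.cos(c)-X[3]*np.sin(c)-X[4]*np.sin(p)+X[5], np.pi/2-p])
from scipy.optimize import least_squares
def ik(r,z,t,w=449,q0=(0.05,.18,1.7)):
    s=least_squares(lambda q:(fk(q)-[r,z,t])*[1,1,w],np.clip(q0,lo+1e-4,hi-1e-4),bounds=(lo,hi),x_scale='jac',xtol=1e-10)
    return s.x,s.fun
if __name__=="__main__":
    for t in (0,15,30):
        print("tilt",t)
        for z in (50,100,200,300,400):
            o=[]
            for r in range(150,900,50):
                q,f=ik(r,z,np.radians(t)); 
                if np.abs(f).max()<1: o.append("%4d ok"%r)
                else:
                    s="".join("%s%s"%(n,"-" if q[i]<lo[i]+.02 else "+" ) for i,n in enumerate("234") if q[i]<lo[i]+.02 or q[i]>hi[i]-.02)
                    o.append("%4d %s%+.1f"%(r,s,np.degrees(f[2]/449)))
            print(z,o)
    # calibrate w from observation: start tilt2.5 at q, 5 rows
    for w in (100,200,300,450,700,1000,2000):
        q=np.array([.852,1.235,1.911]);
        for i in range(5):
            r,z,t=fk(q); a=t; dx,dz=20,-22
            # tool x = inward(+) ; request out 20 along -toolx, up 22 along -toolz
            rr=r+20*np.cos(a)-22*np.sin(a); zz=z+20*np.sin(a)+22*np.cos(a)
            q,f=ik(rr,zz,t,w,q)
        print(w,np.round(fk(q)-[0,0,0],3),np.degrees(fk(q)[2]))
E
python3 k2.py
```

```text
tilt 0
50 [' 150 2--3.2', ' 200 ok', ' 250 ok', ' 300 ok', ' 350 ok', ' 400 ok', ' 450 ok', ' 500 ok', ' 550 ok', ' 600 ok', ' 650 ok', ' 700 ok', ' 750 ok', ' 800 ok', ' 850 ok']
100 [' 150 2--2.7', ' 200 ok', ' 250 ok', ' 300 ok', ' 350 ok', ' 400 ok', ' 450 ok', ' 500 ok', ' 550 ok', ' 600 ok', ' 650 ok', ' 700 ok', ' 750 ok', ' 800 ok', ' 850 3++0.2']
200 [' 150 2--0.6', ' 200 ok', ' 250 ok', ' 300 ok', ' 350 ok', ' 400 ok', ' 450 ok', ' 500 ok', ' 550 ok', ' 600 ok', ' 650 ok', ' 700 ok', ' 750 ok', ' 800 3++0.3', ' 850 3++3.1']
300 [' 150 ok', ' 200 ok', ' 250 ok', ' 300 ok', ' 350 ok', ' 400 ok', ' 450 ok', ' 500 ok', ' 550 ok', ' 600 ok', ' 650 ok', ' 700 ok', ' 750 3++1.3', ' 800 3++3.8', ' 850 3++6.5']
400 [' 150 ok', ' 200 ok', ' 250 ok', ' 300 ok', ' 350 ok', ' 400 ok', ' 450 ok', ' 500 ok', ' 550 ok', ' 600 ok', ' 650 3++0.8', ' 700 3++3.0', ' 750 3++5.3', ' 800 3++7.8', ' 850 3++10.4']
tilt 15
50 [' 150 2--10.7', ' 200 2--7.6', ' 250 2--4.4', ' 300 2--1.2', ' 350 ok', ' 400 ok', ' 450 ok', ' 500 ok', ' 550 ok', ' 600 ok', ' 650 ok', ' 700 ok', ' 750 ok', ' 800 ok', ' 85
[... 1426 characters left out ...]
 ok', ' 500 ok', ' 550 ok', ' 600 ok', ' 650 ok', ' 700 ok', ' 750 ok', ' 800 ok', ' 850 ok']
400 [' 150 2--6.0', ' 200 2--4.1', ' 250 2--2.0', ' 300 ok', ' 350 ok', ' 400 ok', ' 450 ok', ' 500 ok', ' 550 ok', ' 600 ok', ' 650 ok', ' 700 ok', ' 750 ok', ' 800 ok', ' 850 ok']
100 [8.75938e+02 3.36677e+02 3.61000e-01] 20.709787279928157
200 [8.62858e+02 3.23886e+02 3.18000e-01] 18.23706710380103
300 [8.47115e+02 3.08889e+02 2.66000e-01] 15.254947656360114
450 [8.26549e+02 2.89966e+02 1.98000e-01] 11.342669175719832
700 [8.05867e+02 2.71707e+02 1.29000e-01] 7.379710274522234
1000 [7.94513e+02 2.62010e+02 9.10000e-02] 5.187579687780932
2000 [7.84311e+02 2.53494e+02 5.60000e-02] 3.205557608713377
```

Unreachable targets tilt the tool: outward at far reach, and back inward at near reach. That gives me a controlled tilt. The first stop at the joint limit was abrupt and read a spike, so I'll approach limits slowly from here. Now back to near reach to get vertical again for the pick.

>>> arm_command(plan=[3,0.1,0.4,0,5.6,0.2,0.6,0,5.6,0.2,0.6,0,5.6,0.2,0.6,0,5.6,0.2,0.6,0])

```text
clock: 3.9
position: [588.7, -128.3, 227.8]
eef_rot: [0.084, 0.099, 0.991, -0.014]
ft_force: [-0.3, 0.9, 1.5]
width: 55.6
```

>>> arm_command(plan=[5.6,0.2,0.6,0,5.6,0.2,0.6,0,5.6,0.2,0.6,0,4,0,0.6,0,2.5,0,0.5,0])

```text
clock: 4.53
position: [361.2, -76.3, 159.4]
eef_rot: [0.089, 0.099, 0.991, -0.014]
ft_force: [0.4, -0.7, 0.1]
width: 55.3
```

```bash
python3 -c "
from h import *
to([230,-47,150])"
```

```text
clk 4.53 pos [361.2 -76.3 159.4] delta cm [13.4   0.27 -1.47] z [ 0.173 -0.045 -0.984] y [ 0.199  0.98  -0.01 ] tilt 10.3
q [-2.000e-01 -5.620e-01 -4.670e-01  1.486e+00 -1.000e-02 -1.000e-03] F [ 0.4 -0.7  0.1] w 55.3
```

>>> arm_command(plan=[3.5,0,-0.3,0,3,0,-0.3,0,2.5,0,-0.2,0,2.5,0,-0.2,0,2.5,0,-0.2,0])

```text
clock: 5.15
position: [243.5, -52.2, 154.4]
eef_rot: [0.076, 0.1, 0.992, -0.013]
ft_force: [0.5, -0.2, -0.2]
width: 55.7
```

```bash
python3 -c "
from h import *
to([230,-47,150])"
```

```text
clk 5.15 pos [243.5 -52.2 154.4] delta cm [1.48 0.25 0.22] z [ 0.148 -0.04  -0.988] y [ 0.199  0.98  -0.01 ] tilt 8.8
q [-1.980e-01 -8.460e-01 -6.050e-01  1.658e+00 -1.100e-02  1.000e-03] F [ 0.5 -0.2 -0.2] w 55.7
```

```bash
cat > sim.py <<'E'
from k2 import *
def sim(q,dx,dz,n,w=650):
    for i in range(n):
        r,z,t=fk(q)
        rr=r-dx*np.cos(t)+dz*np.sin(t); zz=z-dx*np.sin(t)-dz*np.cos(t)
        q,f=ik(rr,zz,t,w,q)
    r,z,t=fk(q); return np.round([r,z,np.degrees(t)],1),q
E
python3 - <<'E'
from sim import *
q=np.array([-.846,-.605,1.658]);print(fk(q))
for w in (450,650,900):
  for dx,dz in ((20,0),(40,0),(60,0),(40,20),(40,40),(50,30),(0,30),(30,-30)):print(w,dx,dz,sim(q,dx,dz,1,w)[0],sim(q,dx,dz,3,w)[0],sim(q,dx,dz,5,w)[0])
E
```

```text
[2.50075773e+02 1.54861369e+02 1.53796327e-01]
450 20 0 [239.2 154.7   7.6] [218.6 156.1   5.2] [197.7 159.4   2.7]
450 40 0 [229.  154.8   6.4] [187.6 160.6   1.5] [145.6 174.2  -3.3]
450 60 0 [218.9 154.9   5.1] [156.7 168.3  -2.1] [ 93.6 199.5  -8.9]
450 40 20 [233.6 134.6   6.2] [199.6  97.7   0.8] [162.8  65.4  -4.7]
450 40 40 [237.8 114.3   6.1] [207.6  33.3   0.6] [167.3 -47.1  -4.6]
450 50 30 [230.8 124.2   5.5] [188.6  67.2  -1.3] [140.3  16.3  -8.2]
450 0 30 [255.8 125.5   8.7] [266.1  66.4   8.5] [275.    7.1   8.5]
450 30 -30 [226.6 184.1   7.4] [177.9 245.8   5. ] [124.4 308.6   3.5]
650 20 0 [242.2 155.7   8.1] [228.1 158.8   6.5] [213.7 163.4   4.9]
650 40 0 [235.3 156.9   7.3] [206.6 165.6   4.1] [176.8 180.    1. ]
650 60 0 [228.3 158.2   6.5] [184.7 175.    1.8] [137.8 205.2  -2.6]
650 40 20 [240.5 136.6   7.1] [221.5 101.3   3.7] [2.004e+02 6.680e+01 2.000e-01]
650 40 40 [245.2 116.1   7. ] [230.8  35.    3.6] [206.3 -50.6   0.4]
650 50 30 [239.5 126.6   6.7] [216.7  70.1   2.3] [188.7  12.9  -2. ]
650 0 30 [256.2 125.6   8.7] [267.   66.6   8.6] [276.    7.3   8.6]
650 30 -30 [230.2 185.6   7.9] [186.8 249.6   6.4] [135.8 313.7   5.4]
900 20 0 [244.3 156.4   8.4] [234.8 160.8   7.4] [225.  166.3   6.4]
900 40 0 [239.6 158.4   7.9] [220.  169.2   5.9] [198.8 184.4   4. ]
900 60 0 [234.9 160.6   7.4] [204.4 179.9   4.5] [169.7 209.7   1.7]
900 40 20 [245.3 138.1   7.8] [236.8 103.8   5.6] [226.6  67.8   3.5]
900 40 40 [250.3 117.4   7.7] [246.7  36.2   5.6] [232.3 -53.    3.8]
900 50 30 [245.7 128.3   7.5] [236.3  72.1   4.8] [221.9  10.5   2.2]
900 0 30 [256.5 125.7   8.8] [267.6  66.8   8.7] [276.7   7.4   8.7]
900 30 -30 [232.6 186.6   8.3] [193.1 252.4   7.3] [143.9 317.4   6.7]
```

>>> arm_command(plan=[4,0.1,1.5,0,4,0.1,1.5,0,4,0.1,1.5,0,4,0.1,1.5,0,4,0.1,1.5,0])

```text
clock: 5.78
position: [185.0, -29.6, 94.2]
eef_rot: [-0.009, 0.101, 0.995, -0.008]
ft_force: [-0.4, 0.0, 0.0]
width: 55.4
```

```bash
python3 -c "
from h import *
to([444,-70,150])"
```

```text
clk 5.78 pos [185.  -29.6  94.2] delta cm [-26.09   1.13  -6.01] z [-0.019 -0.014 -1.   ] y [ 0.2    0.98  -0.017] tilt 1.3
q [-0.133 -0.847 -0.715  1.72  -0.016  0.069] F [-0.4  0.   0. ] w 55.4
```

>>> arm_command(plan=[-5,0.2,-3,0,-5.4,0.2,-2,0,-5.4,0.2,-1,0,-5.4,0.2,0,0,-4.5,0.2,0,0])

```text
clock: 6.4
position: [443.1, -68.7, 147.5]
eef_rot: [-0.011, 0.1, 0.995, -0.008]
ft_force: [-0.6, 0.2, 0.8]
width: 55.5
```

```bash
python3 -c "
from h import *
to([444.5,-69.7,150]);d=get_image('wrist');save(d,'w2');np.savez('w2.npz',**d)
W=pts(d);h=cv2.cvtColor(d['image'],cv2.COLOR_RGB2HSV);m=(h[...,0]<14)&(h[...,1]>90)&(abs(W[...,0]-444)<40)&(abs(W[...,1]+70)<40)
p=W[m];t=p[p[:,2]>62];print(len(p),len(t),np.median(t,0),cv2.minEnclosingCircle(t[:,:2].astype(np.float32)))
f=p[(p[:,2]<24)];print('flange',len(f),np.median(f,0), cv2.minEnclosingCircle(f[:,:2].astype(np.float32)))
"
```

```text
clk 6.40 pos [443.1 -68.7 147.5] delta cm [-0.15 -0.08 -0.25] z [-0.023 -0.013 -1.   ] y [ 0.198  0.98  -0.017] tilt 1.5
q [-0.143 -0.148 -0.179  1.561 -0.016  0.057] F [-0.6  0.2  0.8] w 55.5
1753 1044 [442.70132352 -70.26016398  66.73375554] ((443.763671875, -70.29656982421875), 16.60321807861328)
flange 418 [430.23694043 -67.7072633   18.56666676] ((443.4349060058594, -70.59624481201172), 21.91676139831543)
```

View pics/w2.png

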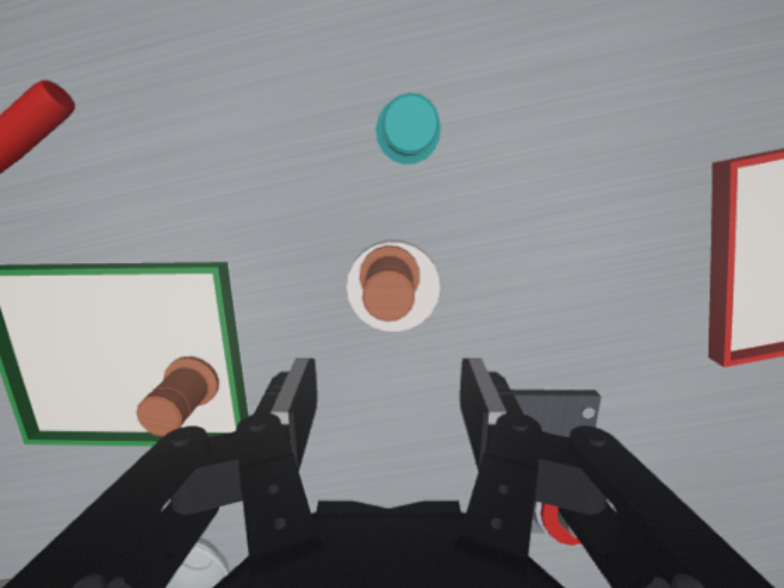

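The cap sits between the pads' approach line at (388,283) in wrist pixels, and all views agree on (444,-70) within 2 mm. I'll go down and grip.

>>> arm_command(plan=[-0.3,0.1,2,0,0,0,3.5,0,0,0,3,0,0,0,1.5,0,0,0,0.2,0])

```text
clock: 7.08
position: [446.4, -68.0, 37.4]
eef_rot: [-0.015, 0.099, 0.995, -0.008]
ft_force: [-0.1, 0.2, 0.2]
width: 55.6
```

```bash
python3 -c "
from h import *
to([444,-70,45])"
```

```text
clk 7.08 pos [446.4 -68.   37.4] delta cm [ 0.22 -0.26 -0.75] z [-0.032 -0.012 -0.999] y [ 0.197  0.98  -0.018] tilt 2.0
q [-0.14  -0.112 -0.359  1.353 -0.016  0.059] F [-0.1  0.2  0.2] w 55.6
```

>>> arm_command(plan=[0.2,-0.2,-0.75,0,0,0,0,0,0,0,0,0,0,0,0,0,0,0,0,0])

```text
clock: 7.7
position: [445.9, -69.8, 49.0]
eef_rot: [-0.013, 0.099, 0.995, -0.008]
ft_force: [0.0, 0.1, -0.4]
width: 55.6
```

>>> arm_command(plan=[0,0,0,0,0,0,0,0,0,0,0,0,0,0,0,0,0,0,0,0], jaw=-1, grip_force=60)

```text
clock: 8.32
position: [450.4, -66.2, 54.6]
eef_rot: [-0.007, 0.098, 0.995, -0.003]
ft_force: [-0.0, -1.0, 0.4]
width: 0.3
```

```bash
python3 -c "
from h import *
to([444,-70,45])"
```

```text
clk 8.32 pos [450.4 -66.2  54.6] delta cm [ 0.54 -0.49  0.98] z [-0.015 -0.005 -1.   ] y [ 0.195  0.981 -0.008] tilt 0.9
q [-0.141 -0.127 -0.339  1.373 -0.007  0.055] F [-0.  -1.   0.4] w 0.3
```

```bash
python3 -c "
from h import *
for n in('wrist','scene'):
  d=get_image(n);np.savez(n+'3.npz',**d);save(d,n+'3')
im=d['image'][...,::-1];cv2.imwrite('pics/s3c.png',cv2.resize(im[130:250,200:340],None,fx=5,fy=5))
"
```

View pics/wrist3.png

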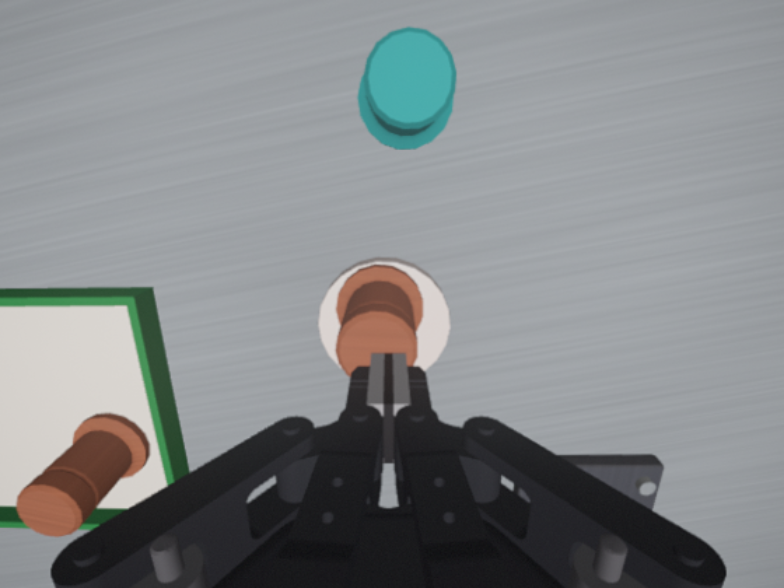

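View pics/s3c.png

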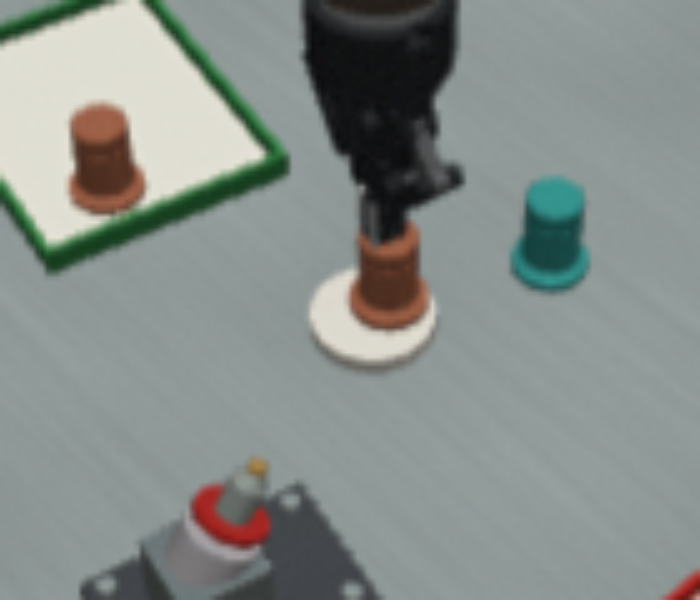

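```bash
cat > cap.py <<'E'
from h import *
def cap(f,c=(440,-70),z=(62,80)):
    d=dict(np.load(f)) if isinstance(f,str) else f
    W=pts(d);h=cv2.cvtColor(d['image'],cv2.COLOR_RGB2HSV);m=(h[...,0]<14)&(h[...,1]>90)&(abs(W[...,0]-c[0])<60)&(abs(W[...,1]-c[1])<50)
    p=W[m];t=p[(p[:,2]>z[0])&(p[:,2]<z[1])];print(len(p),len(t),"top",np.median(t,0),cv2.minEnclosingCircle(t[:,:2].astype(np.float32)),"maxz",np.percentile(p[:,2],99))
E
python3 -c "
from cap import *
cap('wrist3.npz');cap('scene3.npz')
for f in('wrist3.npz','w2.npz'):
  d=dict(np.load(f));W=pts(d);g=d['image'].max(-1)<140
  # fingers tips depth: region near image (388,380)/1.4
  x,r=tool()
  for (u,v) in((388,365),(375,365),(402,365),(305,365),(475,365),(375,420)):
    q=W[int(v/1.4),int(u/1.4)];print(f,(u,v),np.round(q,1),d['z_map'][int(v/1.4),int(u/1.4)])
"
```

```text
3590 1779 top [438.07259568 -69.98234795  66.66420404] ((443.35198974609375, -70.07177734375), 16.86386489868164) maxz 68.01913899568059
232 43 top [449.76450499 -60.1051777   65.89920567] ((446.2493591308594, -65.7564697265625), 15.191115379333496) maxz 267.92174385161996
wrist3.npz (388, 365) [440.7 -64.6  85. ] 145.88974
wrist3.npz (375, 365) [439.1 -69.3  86.3] 144.52563
wrist3.npz (402, 365) [442.1 -59.7  84.4] 146.60223
wrist3.npz (305, 365) [ 475.8 -123.3   -1.5] 242.6244
wrist3.npz (475, 365) [495.  -23.6  -1.2] 241.39078
wrist3.npz (375, 420) [439.3 -68.  119.4] 112.964745
w2.npz (388, 365) [524.1 -88.3  -1.1] 344.52936
w2.npz (375, 365) [522.  -99.9  -1.5] 345.10413
w2.npz (402, 365) [ 5.26e+02 -7.66e+01 -5.00e-01] 343.61377
w2.npz (305, 365) [428.1 -96.5 177.6] 146.79836
w2.npz (475, 365) [440.1 -36.2 177. ] 146.3682
w2.npz (375, 420) [ 576.1 -111.5   -1.5] 361.6609
```

```bash
python3 -c "
from h import *
d=dict(np.load('scene3.npz'));W=pts(d);h=d['image'].max(-1)
m=(abs(W[...,0]-450)<60)&(abs(W[...,1]+66)<60)&(W[...,2]>60)
for v in range(150,185,3):
  u=np.where(m[v])[0]
  if len(u): print(v,u.min(),u.max(),np.round(W[v,(u.min()+u.max())//2],1),d['image'][v,(u.min()+u.max())//2])
for v in (176,178,180,182): print(v,[ (u,W[v,u].round(0).tolist(),d['image'][v,u].tolist()) for u in (272,275,278)])
"
```

```text
150 264 286 [478.5 -39.2 204.7] [17 16 18]
153 265 287 [465.6 -50.  179.6] [17 18 20]
156 266 287 [465.8 -49.8 169.7] [13 14 16]
159 267 286 [463.7 -52.2 156.4] [17 18 19]
162 270 289 [454.1 -51.4 140.4] [13 15 18]
165 270 290 [450.3 -51.7 127. ] [43 45 46]
168 272 289 [470.5 -29.5 145.8] [20 22 21]
171 272 282 [469.7 -41.6 125.5] [22 25 25]
174 272 282 [459.5 -53.   99. ] [18 18 19]
177 272 283 [458.  -54.6  85.5] [28 23 24]
180 273 282 [452.8 -60.5  65.6] [157  97  71]
183 277 277 [456.7 -56.1  60.1] [80 48 33]
176 [(272, [460.0, -72.0, 78.0], [84, 65, 57]), (275, [459.0, -62.0, 85.0], [50, 53, 52]), (278, [455.0, -54.0, 87.0], [28, 28, 31])]
178 [(272, [457.0, -76.0, 65.0], [135, 82, 61]), (275, [460.0, -61.0, 78.0], [73, 73, 72]), (278, [447.0, -63.0, 68.0], [113, 79, 65])]
180 [(272, [459.0, -75.0, 59.0], [85, 56, 45]), (275, [456.0, -65.0, 65.0], [139, 87, 67]), (278, [451.0, -59.0, 66.0], [155, 95, 70])]
182 [(272, [461.0, -72.0, 54.0], [83, 56, 46]), (275, [458.0, -62.0, 60.0], [78, 47, 34]), (278, [453.0, -56.0, 61.0], [81, 48, 34])]
```

```bash
python3 -c "
from h import *
d=get_image('top');np.savez('top3.npz',**d);im=d['image'][...,::-1];cv2.imwrite('pics/t3c.png',cv2.resize(im[220:330,260:380],None,fx=5,fy=5))
print(sense()['clock'],sense()['position'])
"
```

```text
8.475 [450.03515277 -66.33340151  54.11067852]
```

View pics/t3c.png

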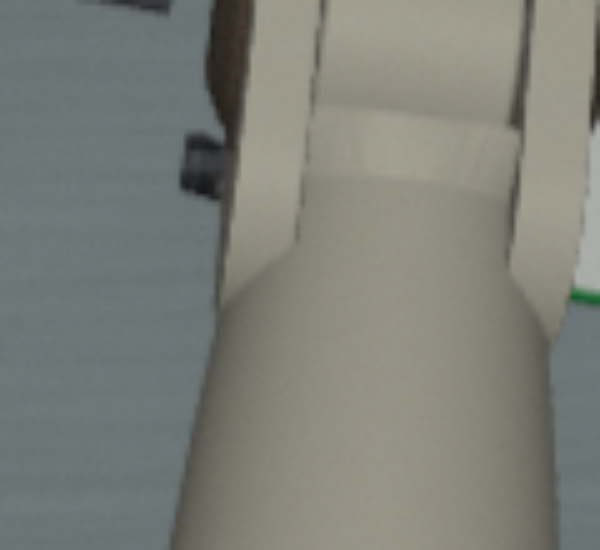

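```bash
python3 -c "
from h import *
x=np.array([450.4,-66.2,54.6])
d=dict(np.load('wrist3.npz'));W=pts(d)
for v in range(248,300,4): print(v,[ (np.round(W[v,u]-x,0).tolist(),int(d['image'][v,u].max())) for u in (266,272,277,284,288)])
print('w2'); x=np.array([443.1,-68.7,147.5])
d=dict(np.load('w2.npz'));W=pts(d)
for v in range(250,300,6): print(v,[ (np.round(W[v,u]-x,0).tolist(),int(d['image'][v,u].max())) for u in (210,216,222,332,338,345)])
"
```

```text
248 [([-9.0, -5.0, 12.0], 173), ([-8.0, -2.0, 13.0], 174), ([-8.0, 1.0, 12.0], 174), ([-7.0, 5.0, 12.0], 174), ([-6.0, 7.0, 11.0], 175)]
252 [([-10.0, -4.0, 21.0], 127), ([-10.0, -1.0, 21.0], 127), ([-10.0, 2.0, 22.0], 102), ([-9.0, 5.0, 21.0], 126), ([-9.0, 7.0, 21.0], 127)]
256 [([-11.0, -4.0, 26.0], 104), ([nan, nan, nan], 104), ([-10.0, 2.0, 26.0], 51), ([-9.0, 5.0, 27.0], 105), ([-8.0, 7.0, 26.0], 103)]
260 [([-11.0, -4.0, 31.0], 103), ([-10.0, -1.0, 31.0], 104), ([-10.0, 2.0, 30.0], 51), ([-9.0, 5.0, 30.0], 105), ([-8.0, 7.0, 30.0], 104)]
264 [([-11.0, -4.0, 35.0], 103), ([-10.0, -1.0, 35.0], 104), ([-10.0, 2.0, 35.0], 46), ([nan, nan, nan], 103), ([-8.0, 7.0, 34.0], 104)]
268 [([-10.0, -4.0, 38.0], 103), ([-10.0, -1.0, 38.0], 103), ([-10.0, 2.0, 39.0], 47), ([-9.0, 5.0, 39.0], 102), ([-9.0, 7.0, 39.0], 103)]
272 [([-11.0, -3.0, 42.0], 101), ([-10.0, -1.0, 42.0], 102), ([-10.0, 2.0, 43.0], 45), ([-9.0, 5.0, 43.0], 102), ([-9.0, 7.0, 43.0], 101)]
276 [([-10.0, -3.0, 45.0], 101), ([-9.0, -1.0, 44.0], 101), ([-9.0, 2.0, 45.0], 43), ([-9.0, 5.0, 45.0], 101), ([-9.0, 7.0, 45.0], 103
[... 1507 characters left out ...]
30.0, 43.0], 46), ([-3.0, 33.0, 44.0], 102)]
280 [([-16.0, -26.0, 50.0], 94), ([-13.0, -25.0, 47.0], 43), ([-6.0, -27.0, 34.0], 44), ([6.0, 27.0, 32.0], 43), ([-3.0, 29.0, 47.0], 43), ([-4.0, 32.0, 49.0], 101)]
286 [([-15.0, -25.0, 55.0], 41), ([-10.0, -26.0, 47.0], 41), ([-3.0, -28.0, 35.0], 43), ([8.0, 27.0, 34.0], 43), ([0.0, 28.0, 47.0], 43), ([-4.0, 30.0, 55.0], 46)]
292 [([-14.0, -25.0, 58.0], 40), ([-8.0, -26.0, 48.0], 41), ([0.0, -28.0, 36.0], 40), ([11.0, 26.0, 35.0], 43), ([4.0, 28.0, 47.0], 41), ([-4.0, 30.0, 58.0], 40)]
298 [([-12.0, -25.0, 59.0], 39), ([-5.0, -27.0, 49.0], 39), ([3.0, -28.0, 37.0], 38), ([13.0, 25.0, 37.0], 40), ([6.0, 27.0, 48.0], 37), ([-2.0, 29.0, 59.0], 53)]
```

The fingers closed just above the cap without touching its side. The wrist depth shows the fingertips about 20 mm *behind* the reported TCP when shut (25 mm at 55 mm open), not 17 mm ahead as stated. The cap is unmoved at (443.5,-70). I'll use the measured offset: open, centre, and go about 46 mm lower.

>>> arm_command(plan=[0.3,-0.25,-0.6,0,0.25,-0.25,0,0,0,0,0,0,0,0,0,0,0,0,0,0], jaw=0.3)

```text
clock: 9.1
position: [442.6, -70.7, 59.9]
eef_rot: [-0.009, 0.098, 0.995, -0.003]
ft_force: [-0.3, -0.0, 0.1]
width: 55.7
```

```bash
python3 -c "
from cap import *
to([443.7,-70.2,8]);d=get_image('wrist');save(d,'w4');np.savez('w4.npz',**d);cap(d)
x,r=tool();W=pts(d)
L=(W-x)@r.as_matrix()
for v in range(250,300,6): print(v,[ (np.round(L[v,u],0).tolist(),int(d['image'][v,u].max())) for u in (214,218,222,332,336,340)])
"
```

```text
clk 9.10 pos [442.6 -70.7  59.9] delta cm [-0.19  0.12  5.18] z [-0.018 -0.005 -1.   ] y [ 0.196  0.981 -0.008] tilt 1.1
q [-0.153 -0.143 -0.343  1.388 -0.008  0.044] F [-0.3 -0.   0.1] w 55.7
4014 2259 top [441.51100111 -69.72295975  66.71088256] ((443.3104248046875, -69.84400939941406), 16.76247787475586) maxz 67.96337449184394
250 [([-30.0, -54.0, 61.0], 168), ([-30.0, -50.0, 61.0], 165), ([-31.0, -47.0, 62.0], 162), ([-29.0, 46.0, 60.0], 161), ([-30.0, 49.0, 60.0], 163), ([-30.0, 52.0, 61.0], 165)]
256 [([11.0, -33.0, -26.0], 99), ([10.0, -31.0, -26.0], 99), ([10.0, -29.0, -26.0], 61), ([10.0, 28.0, -26.0], 64), ([10.0, 30.0, -25.0], 100), ([10.0, 32.0, -26.0], 100)]
262 [([10.0, -32.0, -32.0], 102), ([10.0, -30.0, -33.0], 71), ([nan, nan, nan], 49), ([9.0, 27.0, -31.0], 51), ([11.0, 29.0, -33.0], 61), ([10.0, 31.0, -32.0], 104)]
268 [([10.0, -30.0, -38.0], 102), ([11.0, -28.0, -39.0], 49), ([6.0, -28.0, -31.0], 48), ([6.0, 27.0, -31.0], 49), ([10.0, 28.0, -37.0], 49), ([10.0, 29.0, -38.0], 100)]
274 [([10.0, -29.0, -44.0], 48), ([9.0, -28.0, -42.0], 45), ([4.0, -28.0, -33.0], 46), ([3.0, 27.0, -32.0], 48), ([9.0, 27.0, -41.0], 47), ([11.0, 28.0, -44.0], 51)]
280 [([11.0, -28.0, -49.0], 45), ([6.0, -28.0, -41.0], 44), ([2.0, -28.0, -35.0], 45), ([1.0, 27.0, -34.0], 47), ([6.0, 27.0, -42.0], 44), ([11.0, 27.0, -49.0], 45)]
286 [([9.0, -28.0, -51.0], 41), ([4.0, -28.0, -44.0], 43), ([-2.0, -28.0, -34.0], 42), ([-2.0, 27.0, -35.0], 45), ([4.0, 27.0, -43.0], 46), ([8.0, 27.0, -50.0], 41)]
292 [([5.0, -28.0, -50.0], 41), ([1.0, -28.0, -44.0], 41), ([-5.0, -28.0, -35.0], 43), ([-4.0, 27.0, -36.0], 41), ([1.0, 27.0, -44.0], 42), ([6.0, 27.0, -52.0], 42)]
298 [([3.0, -28.0, -52.0], 39), ([-3.0, -28.0, -43.0], 41), ([-8.0, -28.0, -36.0], 39), ([-8.0, 27.0, -37.0], 42), ([-2.0, 27.0, -45.0], 40), ([4.0, 27.0, -53.0], 39)]
```

View pics/w4.png

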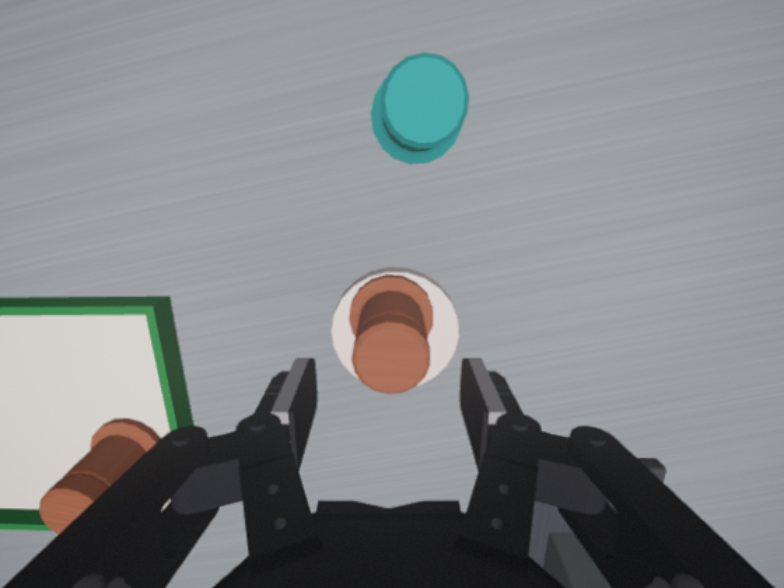

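The cap is centred between the open pads (pixel (390,330)), so I'll descend and grip.

>>> arm_command(plan=[-0.15,0.05,1.5,0,0,0,1.5,0,0,0,1.2,0,0,0,0.5,0,0,0,0,0])

```text
clock: 9.78
position: [442.4, -70.5, 8.0]
eef_rot: [-0.01, 0.098, 0.995, -0.003]
ft_force: [-0.4, 0.1, 0.5]
width: 55.5
```

```bash
python3 -c "
from h import *
to([443.7,-70.2,8])"
```

```text
clk 9.78 pos [442.4 -70.5   8. ] delta cm [-0.12  0.05  0.  ] z [-0.02  -0.004 -1.   ] y [ 0.196  0.981 -0.008] tilt 1.2
q [-0.153 -0.117 -0.421  1.286 -0.008  0.044] F [-0.4  0.1  0.5] w 55.5
```

>>> arm_command(plan=[-0.1,0,0,0,0,0,0,0,0,0,0,0,0,0,0,0,0,0,0,0], jaw=-1, grip_force=60)

```text
clock: 10.4
position: [444.0, -70.8, 8.7]
eef_rot: [-0.009, 0.098, 0.995, -0.003]
ft_force: [0.6, -0.3, -2.4]
width: 32.4
```

```bash
python3 -c "
from cap import *
to([443.7,-70.2,8]);d=get_image('wrist');save(d,'w5');np.savez('w5.npz',**d);cap(d)"
```

```text
clk 10.40 pos [444.  -70.8   8.7] delta cm [0.04 0.05 0.07] z [-0.019 -0.005 -1.   ] y [ 0.196  0.981 -0.008] tilt 1.1
q [-0.153 -0.115 -0.418  1.286 -0.007  0.044] F [ 0.6 -0.3 -2.4] w 32.4
7848 4312 top [441.04614109 -70.25147416  66.64858624] ((443.8221435546875, -70.82915496826172), 17.68721580505371) maxz 67.85990443482913
```

View pics/w5.png

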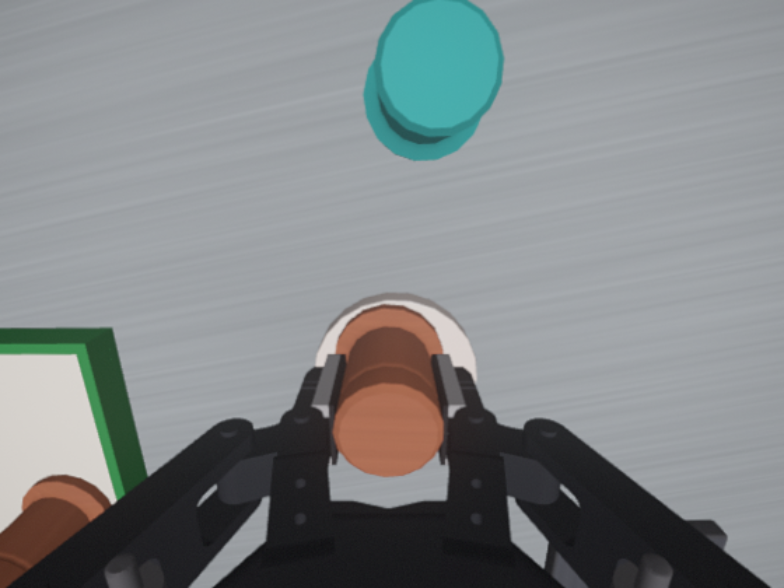

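The cap is gripped between the pads (width 32 mm), upright. Next I'll plan the tilting push in simulation while lifting.

>>> arm_command(plan=[0,0,-2,0,-1,-0.4,-4,0,-4,-1.2,-4.5,0,-4.2,-1.2,-4,0,-5,-1.2,-3,0])

```text
clock: 11.08
position: [578.2, -137.2, 182.9]
eef_rot: [-0.012, 0.098, 0.995, -0.003]
ft_force: [1.6, -0.4, -2.6]
width: 32.7
```

```bash
python3 -c "
from h import *
to([680,-140.7,250])
from sim import *
for w in (500,650):
 for r0,z0 in ((740,200),(700,260)):
  q,f=ik(r0,z0,-.02)
  for dx,dz in ((-30,-30),(-40,-30),(-45,-40),(-30,-45)):
    print(w,r0,z0,dx,dz,[sim(q,dx,dz,n,w)[0].tolist() for n in (3,5,8,10,12)])
"
```

```text
clk 11.07 pos [ 578.2 -137.2  182.9] delta cm [-9.89  1.58 -6.97] z [-0.025 -0.004 -1.   ] y [ 0.194  0.981 -0.008] tilt 1.5
q [-0.228  0.212  0.259  1.641 -0.009 -0.033] F [ 1.6 -0.4 -2.6] w 32.7
500 740 200 -30 -30 [[785.0, 257.7, 3.7], [798.6, 291.1, 8.3], [813.4, 347.4, 15.1], [819.0, 388.4, 19.6], [821.0, 431.6, 24.1]]
500 740 200 -40 -30 [[801.6, 250.5, 5.1], [825.5, 282.9, 10.6], [853.6, 342.6, 18.9], [866.3, 388.7, 24.4], [873.7, 438.8, 29.7]]
500 740 200 -45 -40 [[801.0, 270.2, 6.7], [822.2, 317.3, 13.3], [841.5, 400.7, 23.1], [845.0, 462.7, 29.5], [840.5, 528.3, 35.8]]
500 740 200 -30 -45 [[771.3, 291.6, 5.1], [773.1, 346.1, 10.6], [765.7, 431.7, 18.8], [753.5, 490.2, 24.2], [735.6, 548.9, 29.6]]
500 700 260 -30 -30 [[744.0, 311.8, 3.8], [758.0, 340.9, 8.4], [773.4, 391.4, 15.3], [779.6, 428.9, 19.9], [782.1, 468.9, 24.4]]
500 700 260 -40 -30 [[761.4, 304.0, 5.1], [786.2, 331.7, 10.6], [815.6, 385.2, 19.0], [829.2, 427.6, 24.5], [837.4, 474.5, 30.0]]
500 700 260 -45 -40 [[760.7, 321.8, 6.8], [782.7, 363.4, 13.4], [803.3, 439.7, 23.3], [807.7, 497.7, 29.8], [803.9, 559.7, 36
[... 466 characters left out ...]
5.0, 15.8], [816.1, 399.5, 20.4], [814.4, 446.7, 25.0]]
650 740 200 -30 -45 [[761.6, 283.5, 3.2], [756.9, 328.5, 7.0], [744.0, 396.3, 12.7], [731.4, 441.5, 16.6], [715.8, 486.3, 20.4]]
650 700 260 -30 -30 [[736.6, 305.4, 2.2], [744.6, 326.7, 5.4], [753.5, 362.7, 10.1], [757.1, 389.1, 13.3], [758.7, 417.1, 16.5]]
650 700 260 -40 -30 [[751.9, 295.6, 3.1], [769.4, 313.3, 6.9], [791.0, 347.8, 12.7], [801.9, 375.6, 16.6], [809.9, 406.7, 20.5]]
650 700 260 -45 -40 [[748.9, 310.7, 4.3], [763.2, 339.4, 8.8], [777.7, 391.5, 15.7], [782.1, 431.2, 20.4], [782.0, 474.2, 25.0]]
650 700 260 -30 -45 [[720.1, 334.4, 3.2], [716.1, 373.2, 7.1], [704.6, 432.8, 12.8], [693.3, 473.1, 16.7], [678.9, 513.5, 20.5]]
```

>>> arm_command(plan=[-3,0.5,-2,0,-3,0.4,-2,0,-2.5,0.3,-1.8,0,-2,0.2,-1.5,0,-1.5,0.1,-1,0])

```text
clock: 11.7
position: [706.3, -147.6, 263.0]
eef_rot: [-0.013, 0.098, 0.995, -0.003]
ft_force: [0.7, -0.8, -3.3]
width: 32.8
```

>>> arm_command(plan=[-2,0,-1.5,0,-2.5,0,-2,0,-3,0,-2.5,0,-4,0,-3.5,0,-4.5,0,-4,0])

```text
clock: 12.32
position: [754.3, -155.5, 304.6]
eef_rot: [0.054, 0.098, 0.994, -0.01]
ft_force: [-0.3, 0.1, -3.7]
width: 32.6
```

```bash
python3 -c "
from h import *
to([680,-140.7,250])
x,r=tool();z=r.as_matrix()[:,2];print('az tilt',np.arctan2(z[1],z[0]),np.arctan2(x[1],x[0]))"
```

```text
clk 12.32 pos [ 754.3 -155.5  304.6] delta cm [8.13 0.05 4.6 ] z [ 0.105 -0.031 -0.994] y [ 0.195  0.981 -0.01 ] tilt 6.3
q [-0.2    0.738  1.235  1.959 -0.009 -0.004] F [-0.3  0.1 -3.7] w 32.6
az tilt -0.2860759677441912 -0.20332337300313955
```

>>> arm_command(plan=[-4.5,0,-4,0,-4.5,0,-4,0,-4.5,0,-4,0,-4.5,0,-4,0,-4.5,0,-4,0])

```text
clock: 12.95
position: [783.2, -158.9, 410.0]
eef_rot: [0.172, 0.096, 0.98, -0.022]
ft_force: [-0.3, 0.5, -3.7]
width: 32.8
```

```bash
python3 -c "
from h import *
to([680,-140.7,250])
x,r=tool();z=r.as_matrix()[:,2];print('az tilt',np.arctan2(z[1],z[0]),np.arctan2(x[1],x[0]))"
```

```text
clk 12.95 pos [ 783.2 -158.9  410. ] delta cm [15.31 -0.06 11.47] z [ 0.332 -0.077 -0.94 ] y [ 0.196  0.981 -0.011] tilt 19.9
q [-0.196  0.619  1.234  1.838 -0.011 -0.003] F [-0.3  0.5 -3.7] w 32.8
az tilt -0.227622830564891 -0.20013490260924638
```

>>> arm_command(plan=[-4.5,0,-4,0,-4.5,0,-4,0,-4.5,0,-4,0,0,0,0,0,0,0,0,0])

```text
clock: 13.58
position: [783.3, -157.3, 487.7]
eef_rot: [0.241, 0.094, 0.965, -0.03]
ft_force: [-0.0, -0.0, -3.9]
width: 32.5
```

```bash
python3 -c "
from h import *
to([560,45,190])
x,r=tool();z=r.as_matrix()[:,2];print('az tilt',np.arctan2(z[1],z[0]),np.arctan2(x[1],x[0]))"
```

```text
clk 13.57 pos [ 783.3 -157.3  487.7] delta cm [36.75 15.81 13.93] z [ 0.46  -0.102 -0.882] y [ 0.196  0.981 -0.012] tilt 28.1
q [-0.194  0.535  1.234  1.78  -0.012 -0.002] F [-0.  -0.  -3.9] w 32.5
az tilt -0.21913108925191166 -0.19824754418622959
```

```bash
cat > pin.py <<'E'
from h import *
P0=np.array([633.3,25.5,72.]);AZ=2.937
a=np.array([.5*np.cos(AZ),.5*np.sin(AZ),.866])
def tgt(s):
    x,r=tool(); return P0+s*a+3.3*r.as_matrix()[:,2]
E
python3 -c "
from pin import *
to(tgt(110))"
```

```text
clk 13.57 pos [ 783.3 -157.3  487.7] delta cm [35.99 15.4  17.24] z [ 0.46  -0.102 -0.882] y [ 0.196  0.981 -0.012] tilt 28.1
q [-0.194  0.535  1.234  1.78  -0.012 -0.002] F [-0.  -0.  -3.9] w 32.5
```

>>> arm_command(plan=[2,0.9,1,0,4.2,1.8,2,0,4.2,1.8,2,0,4.2,1.8,2,0,4.2,1.8,2,0])

```text
clock: 14.2
position: [689.7, -64.6, 327.2]
eef_rot: [0.239, 0.095, 0.966, -0.03]
ft_force: [0.7, 0.0, -3.3]
width: 32.9
```

>>> arm_command(plan=[4.2,1.8,2,0,4.2,1.8,2,0,3.5,1.4,1.6,0,2,0.9,1,0,0.5,0.2,0.2,0])

```text
clock: 14.82
position: [600.5, 16.1, 185.2]
eef_rot: [0.232, 0.094, 0.968, -0.03]
ft_force: [0.1, 0.1, -3.3]
width: 32.7
```

```bash
python3 -c "
from pin import *
to(tgt(80))
x,r=tool();z=r.as_matrix()[:,2];print('az tilt',np.arctan2(z[1],z[0]),np.arctan2(x[1],x[0]))"
```

```text
clk 14.82 pos [600.5  16.1 185.2] delta cm [2.85 1.66 3.77] z [ 0.444 -0.102 -0.89 ] y [ 0.196  0.98  -0.015] tilt 27.1
q [ 0.101 -0.277 -0.305  1.091 -0.147  0.261] F [ 0.1  0.1 -3.3] w 32.7
az tilt -0.22593633012132233 0.026749832956725388
```

>>> arm_command(plan=[1,0.6,1,0,1,0.6,1,0,0.7,0.4,0.5,0,0,0,0,0,0,0,0,0])

```text
clock: 15.45
position: [592.1, 34.3, 149.1]
eef_rot: [0.233, 0.094, 0.967, -0.03]
ft_force: [0.3, 0.3, -4.2]
width: 32.5
```

```bash
python3 -c "
from pin import *
to(tgt(80))
for n in('scene','top','wrist'):
  d=get_image(n);np.savez(n+'6.npz',**d);save(d,n+'6')
d=dict(np.load('scene6.npz'));im=d['image'][...,::-1];cv2.imwrite('pics/s6c.png',cv2.resize(im[150:280,190:310],None,fx=5,fy=5))"
```

```text
clk 15.45 pos [592.1  34.3 149.1] delta cm [ 0.17 -0.01  1.13] z [ 0.445 -0.103 -0.89 ] y [ 0.197  0.98  -0.015] tilt 27.2
q [ 0.142 -0.291 -0.385  1.03  -0.165  0.299] F [ 0.3  0.3 -4.2] w 32.5
```

View pics/s6c.png

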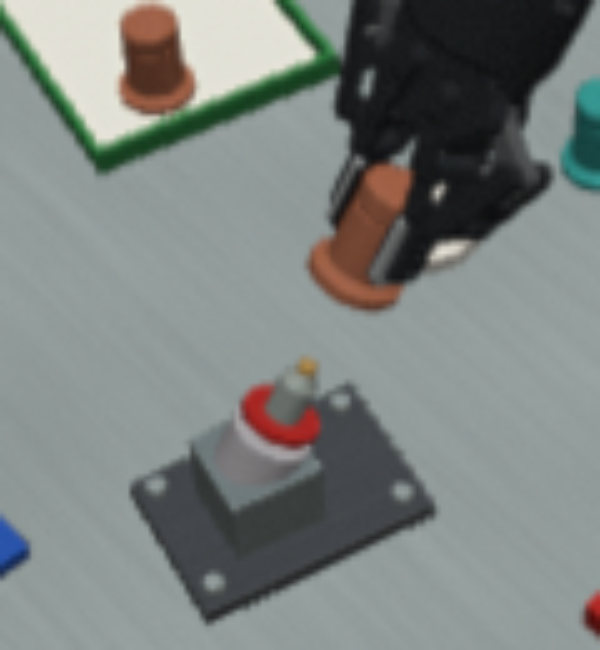

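View pics/wrist6.png

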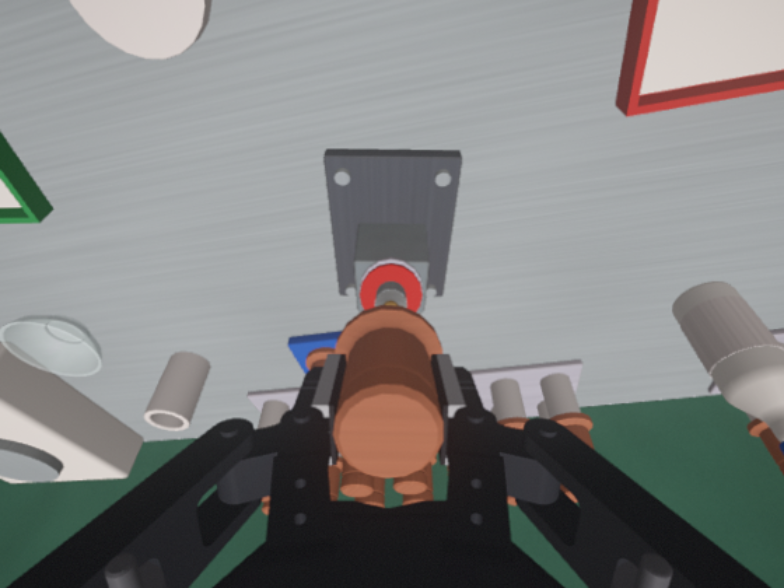

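```bash
sed -i 's/blk=near&(W\[...,2\]>48)&(W\[...,2\]<200)/blk=near\&(W[...,2]>48)\&(W[...,2]<110)/' g.py; cat > fc.py <<'E'
from h import *
from scipy.optimize import least_squares
def capfit(d,c,tilt0,verbose=True):
    """fit cap cylinder (r17 body, z6..56; flange r23 0..6), returns origin & axis"""
    W=pts(d);h=cv2.cvtColor(d['image'],cv2.COLOR_RGB2HSV)
    m=(h[...,0]<14)&(h[...,1]>90)&(np.linalg.norm(W-c,axis=-1)<75)
    m=cv2.erode(m.astype(np.uint8),np.ones((3,3)))>0
    P=W[m]
    def sd(p):
        v=P-p[:3]; ax=np.array([p[3],p[4],1]);ax/=np.linalg.norm(ax)
        t=v@ax; r=np.linalg.norm(v-t[:,None]*ax,axis=1)
        def box(R,a,b):
            dr=r-R;dt=np.maximum(a-t,t-b);return np.where((dr>0)&(dt>0),np.hypot(dr,dt),np.maximum(dr,dt))
        return np.minimum(box(17,3,56),box(23,0,6))
    s=least_squares(sd,list(c)+list(tilt0),loss='soft_l1',f_scale=1.)
    ax=np.array([s.x[3],s.x[4],1]);ax/=np.linalg.norm(ax)
    if verbose: print('cap n',len(P),'o',np.round(s.x[:3],1),'ax',np.round(ax,3),'tilt',round(np.degrees(np.arccos(ax[2])),1),'az',round(np.arctan2(ax[1],ax[0]),3),'cost',s.cost/len(P))
    return s.x[:3],ax
E
python3 - <<'E'
from fc import *; from g import fit; from pin import a
x,r=tool()
for n in('scene','wrist','top'):
    d=dict(np.load(n+'6.npz'));print(n)
    try: p=fit(d)
    except Exception as e: print(e);continue
    o,ax=capfit(d,x+np.array([0,0,3]),(-.5,.1)); 
    pc=np.array([p[0],p[1],72+p[3]]); v=o-pc; print('s',v@a,'lateral in tool x,y (mm):',np.round(r.inv().apply(v-(v@a)*a),1),'cap local',np.round(r.inv().apply(o-x),1))
    pc=np.array([633.3,25.5,72]); v=o-pc; print('  vs mean pin: s',v@a,'lat tool',np.round(r.inv().apply(v-(v@a)*a),1))
E
```

```text
scene
plate [637.3  28.1] [ 88.  129.2] 77.29306030273438 923 z 11.25241844750144
red 78 [636.7  31.9  79. ] brass 9 [618.1  31.3 106. ]
pin x,y,az,dz [633.293  26.069   2.988  -0.652] az-pi -0.15375101388916068 cost 0.4298837655544651 161
cap n 214 o [590.3  35.1 151.8] ax [-0.483  0.085  0.871] tilt 29.4 az 2.967 cost 0.4492585868874794
s 91.67514034328407 lateral in tool x,y (mm): [-2.2  0.  -0.1] cap local [ 0.5  0.5 -3.2]
  vs mean pin: s 91.17137039255732 lat tool [-1.7  0.6 -0.1]
wrist
plate [597.8  32.7] [87.3 54.2] 77.91327667236328 423 z 9.345906215817678
red 745 [625.4  27.6  72.6] brass 21 [612.8  30.3 100.6]
pin x,y,az,dz [631.677  23.375   2.556   2.064] az-pi -0.5853379931748655 cost 0.3115877424596551 445
cap n 7212 o [590.5  34.4 150.7] ax [-0.447  0.098  0.889] tilt 27.2 az 2.926 cost 0.1434635505251485
s 87.65472417391524 lateral in tool x,y (mm): [-1.5  2.4 -0.1] cap local [ 0.7 -0.1 -2.1]
  vs mean pin: s 90.02087515014257 lat tool [-1.5 -0.  -0.1]
top
plate [659.5  19.8] [89.9 79.9] 78.0378646850586 422 z 12.140721895403885
red 75 [637.4  23.3  81.6] brass 0 0
pin x,y,az,dz [633.783  25.144   2.854   1.496] az-pi -0.2877642053342018 cost 0.7193826594795806 109
cap n 62 o [592.9  32.6 152.1] ax [-0.502  0.137  0.854] tilt 31.3 az 2.874 cost 0.43288247642390426
s 88.87256794400933 lateral in tool x,y (mm): [-3.3 -1.  -0.2] cap local [-2.3 -1.4 -2.1]
  vs mean pin: s 89.89563733550501 lat tool [-4.5 -1.3 -0.2]
```

The cap is coaxial with the pin within 2 mm in the scene crop (cap at (365,240), nose at (307,367)). Moving to just before the nose.

```bash
python3 -c "
from pin import *
to(tgt(46));to(tgt(30))"
```

```text
clk 15.60 pos [592.1  34.2 149.2] delta cm [0.   0.03 4.53] z [ 0.445 -0.103 -0.89 ] y [ 0.197  0.98  -0.014] tilt 27.2
q [ 0.142 -0.291 -0.385  1.03  -0.165  0.299] F [-0.3  0.2 -2.5] w 32.8
clk 15.60 pos [592.1  34.2 149.2] delta cm [-0.08  0.05  6.13] z [ 0.445 -0.103 -0.89 ] y [ 0.197  0.98  -0.014] tilt 27.2
q [ 0.142 -0.291 -0.385  1.03  -0.165  0.299] F [-0.3  0.2 -2.5] w 32.8
```

>>> arm_command(plan=[0,0,1.2,0,0,0.05,1.3,0,0,0,1.1,0,0,0,0.5,0,0,0,0,0])

```text
clock: 16.23
position: [611.7, 29.7, 109.3]
eef_rot: [0.232, 0.095, 0.968, -0.03]
ft_force: [-0.5, 0.8, -4.3]
width: 32.8
```

```bash
python3 -c "
from pin import *
from fc import *
to(tgt(30));to(tgt(10))
x,r=tool()
for n in('scene','wrist'):
  d=get_image(n);np.savez(n+'7.npz',**d);save(d,n+'7')
  o,ax=capfit(d,x+np.array([0,0,3]),(-.5,.1)); v=o-P0; print(n,'s',v@a,np.round(r.inv().apply(v-(v@a)*a),1))
d=dict(np.load('scene7.npz'));im=d['image'][...,::-1];cv2.imwrite('pics/s7c.png',cv2.resize(im[180:270,210:300],None,fx=6,fy=6,interpolation=cv2.INTER_CUBIC))"
```

```text
clk 16.23 pos [611.7  29.7 109.3] delta cm [-0.11  0.04  1.65] z [ 0.444 -0.103 -0.89 ] y [ 0.198  0.98  -0.015] tilt 27.1
q [ 0.127 -0.237 -0.419  0.941 -0.159  0.286] F [-0.5  0.8 -4.3] w 32.8
clk 16.23 pos [611.7  29.7 109.3] delta cm [-0.21  0.06  3.65] z [ 0.444 -0.103 -0.89 ] y [ 0.198  0.98  -0.015] tilt 27.1
q [ 0.127 -0.237 -0.419  0.941 -0.159  0.286] F [-0.5  0.8 -4.3] w 32.8
cap n 241 o [611.2  27.5 110.8] ax [-0.487  0.2    0.85 ] tilt 31.8 az 2.753 cost 6.313541442113673
scene s 44.667541128035076 [-0.3 -2.6  0. ]
cap n 7701 o [610.4  29.7 111. ] ax [-0.451  0.105  0.886] tilt 27.6 az 2.912 cost 2.4764216015270963
wrist s 45.43768131492503 [ 0.7 -0.5  0. ]
```

View pics/s7c.png

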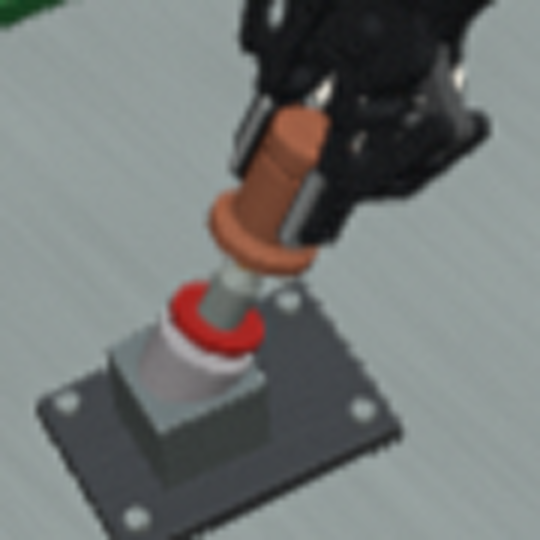

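The cap's mouth is over the nose (scene crop (262,245) against the pin at (235,290)), and the axes line up. I'll slide on gently.

>>> arm_command(plan=[-0.05,0.02,0.6,0,-0.05,0.02,0.6,0,-0.03,0,0.5,0,0,0,0.3,0,0,0,0,0])

```text
clock: 16.95
position: [622.9, 28.0, 92.5]
eef_rot: [0.233, 0.095, 0.967, -0.03]
ft_force: [-0.2, 1.2, -3.2]
width: 33.1
```

```bash
python3 -c "
from pin import *
to(tgt(10));to(tgt(0));print(sense()['moment'])"
```

```text
clk 16.95 pos [622.9  28.   92.5] delta cm [ 0.04 -0.02  1.64] z [ 0.446 -0.103 -0.889] y [ 0.197  0.98  -0.014] tilt 27.2
q [ 0.121 -0.206 -0.427  0.899 -0.156  0.28 ] F [-0.2  1.2 -3.2] w 33.1
clk 16.95 pos [622.9  28.   92.5] delta cm [-0.01 -0.01  2.64] z [ 0.446 -0.103 -0.889] y [ 0.197  0.98  -0.014] tilt 27.2
q [ 0.121 -0.206 -0.427  0.899 -0.156  0.28 ] F [-0.2  1.2 -3.2] w 33.1
[ 0.17720717  0.73421949 -0.02970896]
```

>>> arm_command(plan=[0,0,0.4,0,0,0,0.4,0,-0.02,0,0.3,0,0,0,0.2,0,0,0,0,0])

```text
clock: 17.58
position: [629.3, 26.5, 80.3]
eef_rot: [0.233, 0.095, 0.967, -0.03]
ft_force: [0.1, 0.1, -2.9]
width: 32.6
```

```bash
python3 -c "
from pin import *
to(tgt(10));to(tgt(0));print(sense()['moment'])"
```

```text
clk 17.57 pos [629.3  26.5  80.3] delta cm [ 0.06 -0.02  0.26] z [ 0.446 -0.103 -0.889] y [ 0.197  0.98  -0.014] tilt 27.2
q [ 0.116 -0.186 -0.434  0.871 -0.154  0.276] F [ 0.1  0.1 -2.9] w 32.6
clk 17.57 pos [629.3  26.5  80.3] delta cm [ 0.02 -0.01  1.26] z [ 0.446 -0.103 -0.889] y [ 0.197  0.98  -0.014] tilt 27.2
q [ 0.116 -0.186 -0.434  0.871 -0.154  0.276] F [ 0.1  0.1 -2.9] w 32.6
[0.17140028 0.71291066 0.01399828]
```

>>> arm_command(plan=[0,0,0.2,0,0,0,0.2,0,0,0,0.15,0,0,0,0.1,0,0,0,0.1,0])

```text
clock: 18.2
position: [631.1, 26.2, 77.7]
eef_rot: [0.233, 0.094, 0.967, -0.03]
ft_force: [-12.5, 0.4, 6.7]
width: 32.8
```

```bash
python3 -c "
from pin import *
to(tgt(0));print(sense()['moment'])"
```

```text
clk 18.20 pos [631.1  26.2  77.7] delta cm [ 0.06 -0.02  0.94] z [ 0.446 -0.102 -0.889] y [ 0.196  0.98  -0.014] tilt 27.2
q [ 0.115 -0.18  -0.435  0.865 -0.153  0.274] F [-12.5   0.4   6.7] w 32.8
[ 0.12556975  1.97041682 -0.16877655]
```

>>> arm_command(plan=[0.05,0,0.2,0,0,0,0.2,0,0,0,0.25,0,0,0,0.25,0,0,0,0.25,0])

```text
clock: 18.82
position: [631.5, 26.2, 77.4]
eef_rot: [0.233, 0.093, 0.967, -0.03]
ft_force: [-30.9, 2.4, 22.1]
width: 33.0
```

```bash
python3 -c "
from pin import *
from fc import *
to(tgt(0));print(sense()['moment'])
x,r=tool()
for n in('scene','top','wrist'):
  d=get_image(n);np.savez(n+'8.npz',**d);save(d,n+'8')
  o,ax=capfit(d,x+np.array([0,0,3]),(-.5,.1)); v=o-P0; print(n,'s',v@a,np.round(r.inv().apply(v-(v@a)*a),1))
d=dict(np.load('scene8.npz'));im=d['image'][...,::-1];cv2.imwrite('pics/s8c.png',cv2.resize(im[190:270,210:290],None,fx=7,fy=7,interpolation=cv2.INTER_CUBIC))"
```

```text
clk 18.82 pos [631.5  26.2  77.4] delta cm [ 0.08 -0.03  0.89] z [ 0.446 -0.101 -0.889] y [ 0.193  0.981 -0.014] tilt 27.2
q [ 0.114 -0.179 -0.434  0.864 -0.151  0.27 ] F [-30.9   2.4  22.1] w 33.0
[ 0.05099342  3.88443524 -0.41606888]
cap n 214 o [629.5  26.4  80.2] ax [-0.48   0.101  0.871] tilt 29.4 az 2.934 cost 0.5293451546683573
scene s 9.018789846003576 [-0.7  0.1 -0. ]
cap n 38 o [631.5  26.1  80.3] ax [-0.483  0.12   0.867] tilt 29.8 az 2.899 cost 0.2931406199855638
top s 8.126637693676873 [-2.6  0.1 -0.1]
cap n 7196 o [629.8  26.4  79. ] ax [-0.446  0.096  0.89 ] tilt 27.1 az 2.929 cost 0.14399423956743396
wrist s 7.844560146535489 [-0.3  0.2 -0. ]
```

View pics/s8c.png

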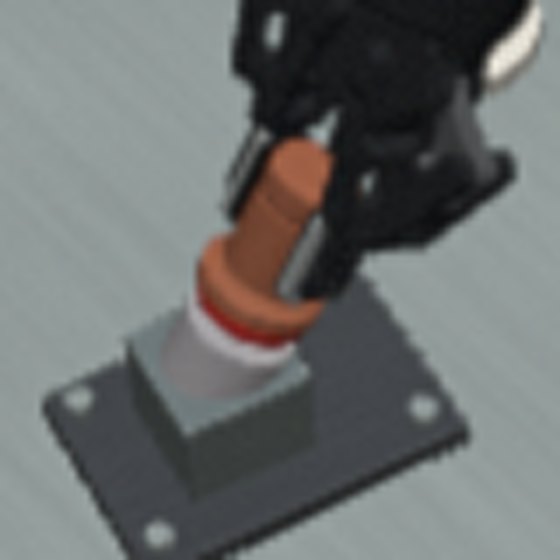

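View pics/wrist8.png

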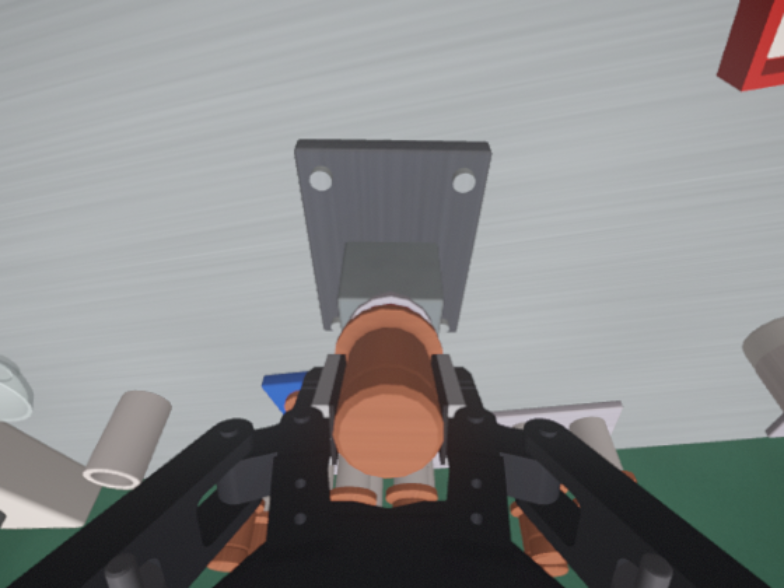

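It stops hard at about 9 mm with roughly 37 N along the pin, but there's also about 15 N sideways. To rule out jamming I'll back off, shift sideways to relieve that load, and press again.

>>> arm_command(plan=[0.1,0,-0.5,0,0.05,0,0,0,0,0,0.2,0,0,0,0.2,0,0,0,0.15,0])

```text
clock: 19.6
position: [630.6, 26.6, 77.1]
eef_rot: [0.234, 0.093, 0.967, -0.029]
ft_force: [-21.0, 2.3, 17.9]
width: 32.8
```

```bash
cat > st.py <<'E'
from pin import *
def st():
    to(tgt(0)); x,r=tool(); F=np.array(sense()['ft_force'])+[0,0,3]; ax=F@a; print('TCP s',(x-P0)@a+3.2,'axial',round(ax,1),'perp tool',np.round(r.inv().apply(F-ax*a),1))
E
python3 -c "
from st import *
st()"
```

```text
clk 19.60 pos [630.6  26.6  77.1] delta cm [-0.02 -0.05  0.92] z [ 0.447 -0.1   -0.889] y [ 0.193  0.981 -0.014] tilt 27.3
q [ 0.115 -0.183 -0.438  0.863 -0.151  0.271] F [-21.    2.3  17.9] w 32.8
TCP s 9.092657381418622 axial 28.6 perp tool [ 7.8 -1.9  0.4]
```

>>> arm_command(plan=[0.15,0,-0.4,0,0.1,0,0,0,0,0,0.2,0,0,0,0.2,0,0,0,0.15,0])

```text
clock: 20.23
position: [629.5, 27.0, 76.4]
eef_rot: [0.235, 0.093, 0.967, -0.029]
ft_force: [-25.4, 1.7, 21.7]
width: 32.8
```

```bash
python3 -c "
from st import *
st()"
```

```text
clk 20.23 pos [629.5  27.   76.4] delta cm [-0.16 -0.06  0.9 ] z [ 0.449 -0.1   -0.888] y [ 0.193  0.981 -0.013] tilt 27.4
q [ 0.116 -0.186 -0.443  0.859 -0.152  0.272] F [-25.4   1.7  21.7] w 32.8
TCP s 9.003439967954318 axial 34.0 perp tool [ 9.5 -3.4  0.5]
```

Three presses with different side loads all stop at the same point (9.0–9.1 mm by TCP, axial 29–37 N, far more than the ring's 5 N). So this is a short cap and goes in the red tray. I'll withdraw along the pin and check the ring.

>>> arm_command(plan=[0.03,0,-0.8,0,0.05,0,-1.2,0,0.06,0,-1.5,0,0.06,0,-1.5,0,0.06,0,-1.5,0])

```text
clock: 20.85
position: [595.3, 34.1, 134.3]
eef_rot: [0.233, 0.093, 0.968, -0.03]
ft_force: [0.9, 1.0, -4.2]
width: 33.0
```

```bash
python3 -c "
from st import *
st();to([420,86,210])
d=get_image('scene');np.savez('scene9.npz',**d);im=d['image'][...,::-1];cv2.imwrite('pics/s9c.png',cv2.resize(im[170:270,200:300],None,fx=6,fy=6,interpolation=cv2.INTER_CUBIC))
from g import fit
fit(d)"
```

```text
clk 20.85 pos [595.3  34.1 134.3] delta cm [-0.62 -0.03  7.65] z [ 0.446 -0.1   -0.89 ] y [ 0.193  0.981 -0.014] tilt 27.2
q [ 0.14  -0.283 -0.408  0.998 -0.162  0.294] F [ 0.9  1.  -4.2] w 33.0
TCP s 76.64572485325589 axial -1.3 perp tool [ 0.   1.2 -0. ]
clk 20.85 pos [595.3  34.1 134.3] delta cm [ 12.73   1.6  -15.06] z [ 0.446 -0.1   -0.89 ] y [ 0.193  0.981 -0.014] tilt 27.2
q [ 0.14  -0.283 -0.408  0.998 -0.162  0.294] F [ 0.9  1.  -4.2] w 33.0
plate [637.   27.4] [ 89.5 128.8] 77.64466094970703 930 z 11.233675180463308
red 80 [636.7  31.4  79.1] brass 9 [617.9  31.3 106.1]
pin x,y,az,dz [ 6.33144e+02  2.58550e+01  2.95600e+00 -3.90000e-01] az-pi -0.18588020722779053 cost 0.4417284161046877 165
```

View pics/s9c.png

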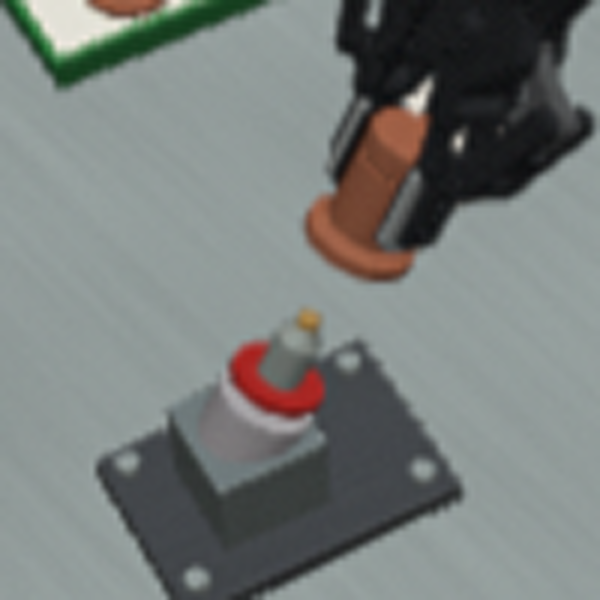

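The red ring is still up (crop (278,377), same pose as before), which confirms a short cap. Now to the near-reach region to bring the tool back to vertical.

```bash
python3 -c "
from h import *
to([421,-86,200])
from sim import *
for w in (450,600):
 for z0 in (170,200):
  q,f=ik(430,z0,np.radians(27.5))
  for dx,dz in ((40,-10),(40,0),(40,10),(45,20)):
    print(w,z0,dx,dz,[sim(q,dx,dz,n,w)[0].tolist() for n in (3,5,8,10,12)])
"
```

```text
clk 20.90 pos [595.6  34.3 136.8] delta cm [ 10.35 -15.26 -12.23] z [ 0.448 -0.1   -0.888] y [ 0.193  0.981 -0.013] tilt 27.3
q [ 0.14  -0.285 -0.406  1.    -0.162  0.294] F [ 1.5  0.6 -0.1] w 32.6
450 170 40 -10 [[353.7, 155.2, 21.7], [311.0, 157.3, 16.5], [243.4, 176.6, 9.1], [196.4, 200.0, 4.5], [147.9, 231.4, 0.3]]
450 170 40 0 [[364.4, 125.2, 22.2], [328.9, 103.8, 17.2], [272.0, 83.7, 9.6], [232.4, 78.9, 4.5], [192.2, 81.3, -0.6]]
450 170 40 10 [[374.1, 95.2, 22.8], [344.0, 50.3, 18.2], [292.8, -10.9, 11.3], [255.0, -47.1, 6.6], [214.9, -79.2, 1.9]]
450 170 45 20 [[376.2, 60.1, 22.6], [344.3, -10.7, 18.2], [284.4, -114.4, 11.9], [245.8, -137.6, 6.0], [206.7, -152.9, -0.1]]
450 200 40 -10 [[348.9, 185.7, 22.2], [305.1, 189.3, 17.1], [235.4, 210.7, 9.8], [186.6, 235.2, 5.4], [135.9, 267.5, 1.4]]
450 200 40 0 [[360.5, 156.1, 22.6], [324.8, 136.7, 17.5], [267.3, 119.8, 9.9], [227.3, 117.4, 4.8], [186.6, 122.5, -0.1]]
450 200 40 10 [[371.2, 126.4, 23.1], [341.7, 83.6, 18.4], [291.5, 26.2, 11.2], [254.6, -6.9, 6.4], [215.5, -35.5, 1.5]]
450 200 45 20 [[374.4, 91.6, 22.8], [344.0, 23.1
[... 363 characters left out ...]
 49.4, 21.0], [330.6, -20.1, 16.4], [303.9, -66.1, 13.4], [274.1, -111.6, 10.4]]
600 170 45 20 [[387.1, 60.4, 24.1], [365.4, -13.5, 21.1], [320.7, -110.0, 16.8], [298.6, -133.4, 12.4], [274.8, -155.0, 8.0]]
600 200 40 -10 [[360.1, 188.6, 23.7], [327.8, 193.2, 20.0], [274.7, 212.9, 14.6], [235.9, 234.6, 11.2], [193.9, 263.0, 8.1]]
600 200 40 0 [[371.2, 158.2, 24.0], [347.1, 138.8, 20.4], [308.2, 117.4, 14.9], [280.7, 108.9, 11.3], [252.1, 105.4, 7.6]]
600 200 40 10 [[380.8, 127.9, 24.4], [362.4, 84.2, 21.1], [329.8, 19.9, 16.2], [304.8, -22.0, 13.0], [277.3, -63.0, 9.8]]
600 200 45 20 [[384.8, 92.5, 24.2], [365.5, 21.7, 21.0], [324.3, -88.0, 16.7], [296.2, -124.2, 12.9], [271.7, -143.1, 8.6]]
```

>>> arm_command(plan=[1.5,-2,-3,0,2.3,-3.4,-2.7,0,2.5,-3.8,-2.7,0,2.4,-3.4,-2.3,0,1.5,-2,-1,0])

```text
clock: 21.52
position: [421.3, -81.4, 199.5]
eef_rot: [0.236, 0.091, 0.967, -0.029]
ft_force: [0.6, -0.0, -3.4]
width: 32.5
```

>>> arm_command(plan=[2,-0.2,0,0,3,0,0,0,4,0,0,0,4,0,0,0,4,0,0,0])

```text
clock: 22.15
position: [348.7, -70.9, 146.6]
eef_rot: [0.187, 0.094, 0.978, -0.026]
ft_force: [-0.6, 0.2, -3.9]
width: 32.9
```

```bash
cat > az.py <<'E'
from h import *
to([421,-86,200]);x,r=tool();z=r.as_matrix()[:,2];print('az tilt',np.arctan2(z[1],z[0]),np.arctan2(x[1],x[0]),'r',np.hypot(*x[:2]))
E
python3 az.py
```

```text
clk 22.15 pos [348.7 -70.9 146.6] delta cm [-8.84 -0.17 -2.23] z [ 0.36  -0.086 -0.929] y [ 0.193  0.981 -0.016] tilt 21.7
q [-0.185 -0.847 -0.674  1.365 -0.018  0.002] F [-0.6  0.2 -3.9] w 32.9
az tilt -0.23340124143927066 -0.2005194787381046 r 355.78368715307204
```

>>> arm_command(plan=[4,0,-0.4,0,4,0,-0.4,0,4,0,-0.3,0,4,0,0,0,4,0,0,0])

```text
clock: 22.78
position: [280.1, -53.2, 126.8]
eef_rot: [0.106, 0.096, 0.99, -0.02]
ft_force: [0.2, 0.3, -3.7]
width: 32.8
```

```bash
python3 az.py
```

```text
clk 22.77 pos [280.1 -53.2 126.8] delta cm [-15.69  -0.63  -4.06] z [ 0.205 -0.06  -0.977] y [ 0.194  0.981 -0.02 ] tilt 12.4
q [-0.159 -0.847 -0.671  1.533 -0.027  0.031] F [ 0.2  0.3 -3.7] w 32.8
az tilt -0.28515775751579525 -0.1877280019616145 r 285.0929752293159
```

>>> arm_command(plan=[4,-0.2,0,0,4,-0.2,0,0,4,-0.2,0,0,4,-0.2,0,0,4,-0.2,0,0])

```text
clock: 23.4
position: [204.3, -42.4, 131.5]
eef_rot: [0.024, 0.097, 0.995, -0.016]
ft_force: [0.5, 0.2, -4.8]
width: 33.0
```

```bash
python3 az.py; python3 -c "
from fc import *
x,r=tool();d=get_image('wrist');save(d,'w10');capfit(d,x+[0,0,3],(0,0))"
```

```text
clk 23.40 pos [204.3 -42.4 131.5] delta cm [-22.42  -0.25  -5.7 ] z [ 0.045 -0.036 -0.998] y [ 0.194  0.981 -0.026] tilt 3.3
q [-0.164 -0.847 -0.642  1.725 -0.028  0.03 ] F [ 0.5  0.2 -4.8] w 33.0
az tilt -0.669480375462435 -0.20477891295146766 r 208.68693425053115
cap n 7145 o [204.1 -42.5 133.8] ax [-0.048  0.033  0.998] tilt 3.3 az 2.537 cost 0.144238000587766
```

>>> arm_command(plan=[4,0,0,0,0,0,0,0,-2,1,-1,0,-3.5,3,-1,0,-3.5,4.5,0,0])

```text
clock: 24.08
position: [297.1, 28.7, 158.6]
eef_rot: [0.012, 0.1, 0.995, -0.015]
ft_force: [0.9, -1.3, -2.9]
width: 33.0
```

```bash
python3 az.py;python3 -c "
from h import *
to([490,232,130])"
```

```text
clk 24.07 pos [297.1  28.7 158.6] delta cm [-14.54  -8.86  -3.5 ] z [ 0.022 -0.032 -0.999] y [ 0.2    0.979 -0.027] tilt 2.2
q [ 0.132 -0.556 -0.452  1.658 -0.035  0.333] F [ 0.9 -1.3 -2.9] w 33.0
az tilt -0.9794943018082647 0.09626434531972511 r 298.45304137261866
clk 24.07 pos [297.1  28.7 158.6] delta cm [-14.76  23.85   2.62] z [ 0.022 -0.032 -0.999] y [ 0.2    0.979 -0.027] tilt 2.2
q [ 0.132 -0.556 -0.452  1.658 -0.035  0.333] F [ 0.9 -1.3 -2.9] w 33.0
```

>>> arm_command(plan=[-2.5,3.8,0,0,-3,5,0.4,0,-3,5,0.6,0,-3,4.8,0.6,0,-1.8,2.9,0.6,0])

```text
clock: 24.7
position: [479.8, 221.0, 131.6]
eef_rot: [0.015, 0.099, 0.995, -0.014]
ft_force: [-0.3, -0.4, -3.2]
width: 32.5
```

```bash
python3 -c "
from fc import *
to([490,231,60]);x,r=tool()
for n in ('scene','wrist'):
  d=get_image(n);np.savez(n+'11.npz',**d);save(d,n+'11');capfit(d,x+[0,0,3],(0,0))"
```

```text
clk 24.70 pos [479.8 221.  131.6] delta cm [-0.57  1.36  7.15] z [ 0.027 -0.031 -0.999] y [ 0.198  0.98  -0.025] tilt 2.4
q [ 0.455  0.008 -0.062  1.49  -0.04   0.653] F [-0.3 -0.4 -3.2] w 32.5
cap n 218 o [479.7 221.  134.6] ax [-0.075  0.037  0.997] tilt 4.8 az 2.681 cost 0.451050816910893
cap n 7075 o [481.3 222.9 132.1] ax [-0.028  0.026  0.999] tilt 2.2 az 2.389 cost 0.1438489101705195
```

View pics/wrist11.png

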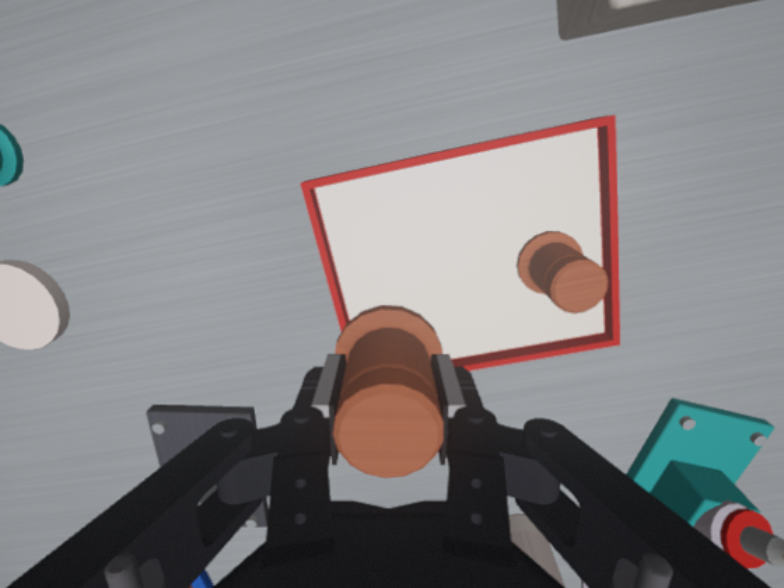

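View pics/scene11.png

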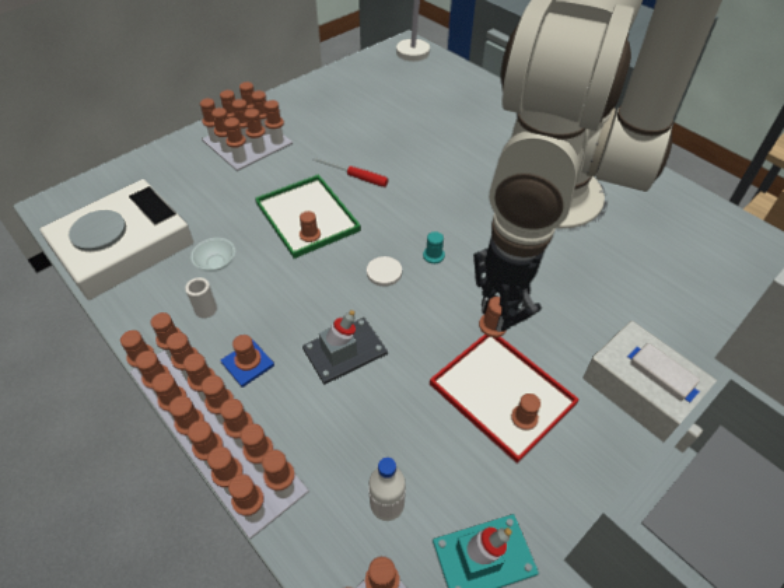

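The cap hangs upright over the red tray with the old cap well to the side at (560,270) in the wrist view. Lowering now.

```bash
python3 -c "
from h import *
to([490,231,14])"
```

```text
clk 24.80 pos [479.8 221.1 130.4] delta cm [-0.45  1.47 11.62] z [ 0.025 -0.032 -0.999] y [ 0.197  0.98  -0.026] tilt 2.3
q [ 0.455  0.01  -0.063  1.489 -0.04   0.653] F [-0.8 -0.6 -3.6] w 33.0
```

>>> arm_command(plan=[-0.2,0.5,2,0,-0.2,0.5,3,0,-0.1,0.4,3,0,0,0,2,0,0,0,0.8,0])

```text
clock: 25.42
position: [492.0, 230.3, 17.2]
eef_rot: [0.015, 0.099, 0.995, -0.014]
ft_force: [-1.1, 0.2, -4.3]
width: 33.0
```

```bash
python3 -c "
from h import *
to([490,231,2])"
```

```text
clk 25.43 pos [492.  230.3  17.2] delta cm [0.26 0.06 1.51] z [ 0.027 -0.031 -0.999] y [ 0.197  0.98  -0.025] tilt 2.4
q [ 0.46   0.074 -0.216  1.271 -0.04   0.658] F [-1.1  0.2 -4.3] w 33.0
```

>>> arm_command(plan=[0,0,0.3,0,0,0,0.3,0,0,0,0.25,0,0,0,0.2,0,0,0,0.1,0])

```text
clock: 26.05
position: [493.6, 230.2, 7.2]
eef_rot: [0.016, 0.099, 0.995, -0.013]
ft_force: [0.3, 0.4, -3.1]
width: 32.8
```

```bash
python3 -c "
from h import *
to([490,231,2])"
```

```text
clk 26.05 pos [493.6 230.2   7.2] delta cm [0.39 0.02 0.5 ] z [ 0.03  -0.03  -0.999] y [ 0.197  0.98  -0.023] tilt 2.4
q [ 0.459  0.079 -0.23   1.248 -0.04   0.657] F [ 0.3  0.4 -3.1] w 32.8
```

>>> arm_command(plan=[0,0,0.15,0,0,0,0.15,0,0,0,0.1,0,0,0,0.1,0,0,0,0.1,0])

```text
clock: 26.68
position: [494.2, 230.2, 2.5]
eef_rot: [0.017, 0.099, 0.995, -0.013]
ft_force: [-4.2, -2.7, 8.9]
width: 32.8
```

```bash
python3 -c "
from h import *
to([490,231,2])"
```

```text
clk 26.68 pos [494.2 230.2   2.5] delta cm [ 0.43 -0.    0.04] z [ 0.031 -0.029 -0.999] y [ 0.197  0.98  -0.023] tilt 2.5
q [ 0.458  0.082 -0.237  1.237 -0.04   0.656] F [-4.2 -2.7  8.9] w 32.8
```

Contact is about 12 N on the floor. I'll ease the grip first so the cap seats flat, then open partly.

>>> arm_command(plan=[0,0,0,0,0,0,0,0,0,0,0,0,0,0,0,0,0,0,0,0], jaw=-1, grip_force=20)

```text
clock: 27.3
position: [494.4, 230.2, 2.8]
eef_rot: [0.017, 0.099, 0.995, -0.013]
ft_force: [-0.5, -0.3, -0.8]
width: 32.6
```

>>> arm_command(plan=[0,0,0,0,0,0,0,0,0,0,0,0,0,0,0,0,0,0,0,0], jaw=0.15)

```text
clock: 27.92
position: [495.1, 230.6, 3.4]
eef_rot: [0.018, 0.099, 0.995, -0.012]
ft_force: [-0.5, 0.4, -0.4]
width: 49.0
```

```bash
python3 -c "
from fc import *
to([490,231,2]);x,r=tool()
d=get_image('wrist');save(d,'w12');capfit(d,x+[0,0,3],(0,0))"
```

```text
clk 27.93 pos [495.1 230.6   3.4] delta cm [ 0.51 -0.06  0.12] z [ 0.033 -0.028 -0.999] y [ 0.197  0.98  -0.021] tilt 2.5
q [ 0.458  0.081 -0.236  1.236 -0.04   0.656] F [-0.5  0.4 -0.4] w 49.0
cap n 9848 o [495.3 220.2   5.4] ax [-0.     0.218  0.976] tilt 12.6 az 1.572 cost 10.749752114859813
```

View pics/w12.png

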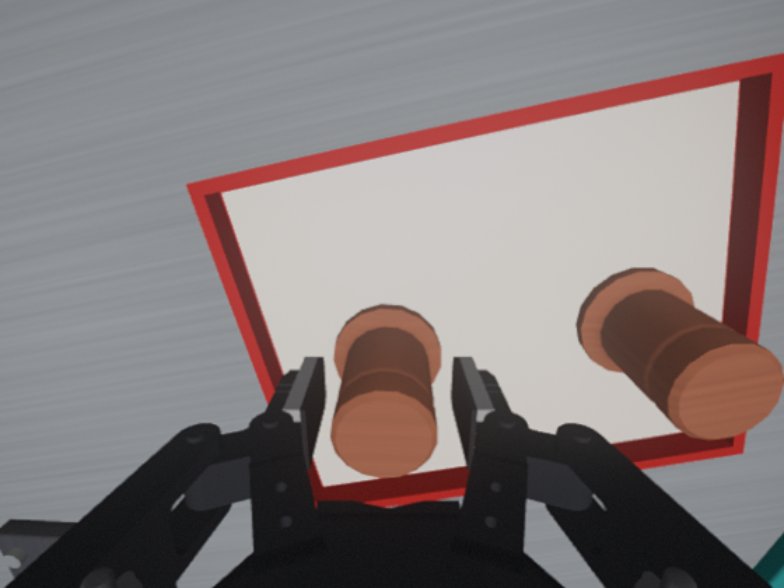

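The cap stands released in the tray, centred between the pads. Retreating straight up.

>>> arm_command(plan=[0,0,-1.5,0,0,0,-2.5,0,0,0,-3.5,0,0,0,-4,0,0,0,-3,0])

```text
clock: 28.6
position: [489.0, 234.3, 154.5]
eef_rot: [0.017, 0.099, 0.995, -0.013]
ft_force: [0.3, -0.3, -1.5]
width: 49.0
```

>>> arm_command(plan=[1,0,-3,0,1,0,-2,0,0,0,-1,0,0,0,0,0,0,0,0,0])

```text
clock: 29.22
position: [467.9, 240.3, 221.5]
eef_rot: [0.02, 0.099, 0.995, -0.011]
ft_force: [0.0, -0.2, -0.4]
width: 49.1
```

```bash
python3 -c "
from fc import *
to([490,231,2])
for n in ('scene','wrist','top'):
  d=get_image(n);np.savez(n+'13.npz',**d);save(d,n+'13')
  try: capfit(d,np.array([495,231,5.]),(0,0))
  except Exception as e: print(e)"; sed -i 's/0.npz/13.npz/' m.py; python3 m.py | grep -E "scene|top$|copper"
```

```text
clk 29.23 pos [467.9 240.3 221.5] delta cm [-1.42 -0.08 22.04] z [ 0.038 -0.026 -0.999] y [ 0.198  0.98  -0.018] tilt 2.6
q [ 0.498  0.01   0.113  1.653 -0.041  0.696] F [ 0.  -0.2 -0.4] w 49.1
cap n 246 o [495.2 227.    5.2] ax [-0.039  0.08   0.996] tilt 5.1 az 2.026 cost 3.6800710699141828
cap n 969 o [502.2 212.6   7.7] ax [-0.113  0.235  0.965] tilt 15.1 az 2.018 cost 11.697471337795756
cap n 93 o [490.3 183.8  10.2] ax [0.119 0.744 0.658] tilt 48.9 az 1.412 cost 8.116081455660737
scene
copper [241. 114.] top c [ 423. -625.] 91.9 med [ 424.4 -622.9  113.4] 357
copper [367. 176.] top c [ 295. -311.] 48.4 med [ 292.4 -312.7   25.3] 53
copper [308. 227.] top c [ 507. -250.] 15.4 med [ 505.3 -250.8   60.7] 53
copper [343. 327.] top c [639.  26.] 13.0 med [644.3  25.7  84. ] 28
copper [501. 394.] top c [490. 277.] 126.6 med [490.8 284.1  17. ] 479
copper [482. 371.] top c [496. 231.] 15.2 med [497.5 232.   60.2] 109
copper [526. 412.] top c [500. 334.] 16.1 med [500.2 333.8  60.1] 119
top
copper [393. 266.] top c [638.  26.] 13.7 med [639.3  21.8  85.8] 23
copper [295. 344.] top c [464. 216.] 131.0 med [502.6 180.   20.5] 108
copper [548. 338.] top c [ 504. -254.] 15.6 med [ 503.8 -252.7   63.3] 73
copper [755. 346.] top c [ 479. -594.] 34.3 med [ 475.3 -578.2  115.8] 132
copper [287. 351.] top c [449. 177.] 10.2 med [447.5 176.6 344.3] 7
copper [757. 378.] top c [ 420. -588.] 29.3 med [ 419.2 -575.6  114.9] 132
copper [759. 410.] top c [ 365. -575.] 16.8 med [ 365.1 -575.2  115.3] 112
copper [589. 457.] top c [ 291. -314.] 47.3 med [ 290.1 -308.7   26.6] 120
```

View pics/scene13.png

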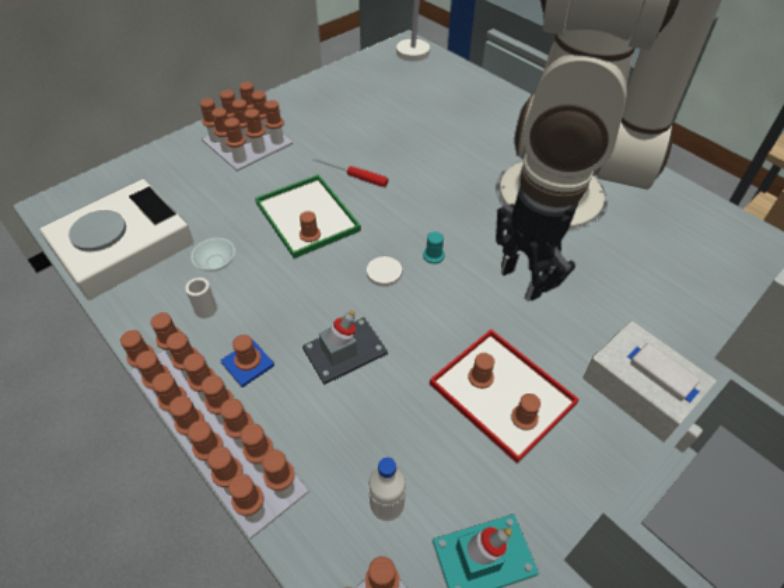

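View pics/wrist13.png

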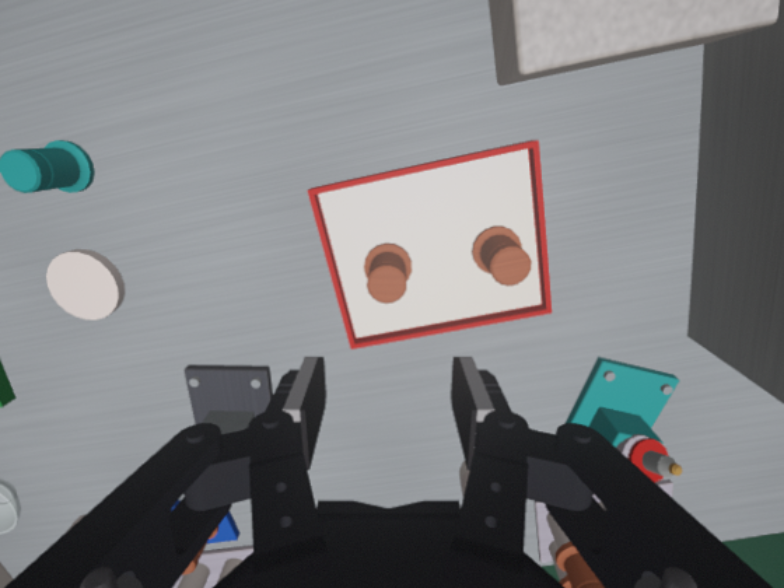

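Both caps stand upright in the red tray: the new one at (496,231) with its top at z=60, level with the old cap's. The ring is up, and nothing else has moved. Handing in.

```bash
python3 -c "
from cell import *
print(close_job())"
```

```text
the job is handed in; nothing more can be done
None
```

The cap on the white pad is a short one. It now stands upright and released in the red tray, at about (496, 231) mm, and the job is handed in. One early force reading went over the 120 N limit and may count as a failure.

**Test:** I pressed the cap onto the leaning pin three times, each with a different side load. It stopped at about 9 mm from home every time under 29–37 N along the pin; the ring needs only about 5 N. A short cap should stop at 10 mm and a good one at 0. The red ring was still up afterwards.

**Placing:** The cap was set down with light contact (about 12 N), the grip was eased, and then the jaws opened. In the last pictures its top is at 60 mm, level with the old cap in the same tray. The old cap, the gauge and the loose things look unmoved. The job was handed in at about 29 s of the 46 s allowed.

**What failed or disagreed:**
- **Force reading:** At about 2 s the arm, still empty, ran quickly into a joint limit. The reading after that row was about 127 N. Nothing was being touched, and I approached limits slowly from then on, but a strict judge may count it.
- **Fingertip position:** The first grasp closed on nothing. Depth pictures showed the fingertips 20–25 mm behind the reported tool point, not 17 mm ahead as stated. During this the closing fingers may have lightly touched the cap's top, but the cap did not move.
- **Tilting the tool:** The interface has no tilt command, so I tilted the tool by asking for poses just out of reach (far to lean it, near to straighten it). It reached 27–28°, not the pin's 30°, and that mismatch is probably where the side load of about 15 N in the first press came from.

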